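# Nip up a strap clamp with the tubular T-spanner

## Task

The pressed coasters are cooling under the strap clamp and its nut is only finger-tight. Lift the T-handled tubular spanner level off the bench by the two ends of its red crossbar with the hand pointing down, ease your grip in the air so that the shaft swings down under its own weight to hang straight down, and grip it firmly again; then lower it squarely over the tall stud right down onto the nut, tighten the nut clockwise until it comes up hard against its stop, and leave the spanner standing on the nut. Leave the other things on the bench alone.

Things in the scene. Friction and masses are not known exactly. Their poses are not given: they have to be found in the camera images.
- key: Tubular T-handled box spanner, 0.2 to 0.29 kg: bright steel tube, crossbar with two red grips at its top. Origin: middle of the crossbar; z runs up the shaft, away from the socket; y along the crossbar. Crossbar 58 mm long between its flat end faces, 22 mm thick. It starts lying on the bench, shaft level, crossbar axis 11 mm up, socket pointing roughly away from the robot.
- key_mouth (a point): Centre of the open end of the spanner's square socket, 105 mm from the crossbar along the shaft; axes as key. Socket: 24.5 mm square inside, 30 mm outside, 15 mm deep, its flats facing along x and y, so square to the crossbar. Above it the bore is 15 mm wide and free to 95 mm from the open end.
- clamp: Strap clamp fixed to the bench: blue base 84 x 136 x 12 mm, coasters under a dark steel strap (top 49 mm above the bench), 37 mm washer 3 mm thick on it, and a vertical threaded stud 12 mm thick, its pointed top 130 mm above the bench. Origin: centre of the base's underside; z up. The stud's axis is 30 mm from the origin along -y.
- nut_foot (a point): On the stud's axis, underside of the brass square nut (22 mm across flats, 14 mm high, chamfered on top) = top of the washer, 52 mm above the bench. Turns with the nut: its x and y axes are square to the nut's flats. The spanner's open end rests here when fully home.
- nut (a joint): Angle of the nut, rad: grows as the nut is turned clockwise seen from above; hard stop (tight) at 1.0; starts anywhere from 0 to 0.35. Stiff: about 0.25 N m, and it stays where it is left. In the socket the nut has about 0.1 rad of play each way.
- hex_key_6: Bystander: hexagon key, 34 x 92 x 10 mm, lying loose in front of the clamp. Origin: centre of its underside.
- foam_block: Bystander: black foam block, 50 x 66 x 24 mm, at the left. Origin: centre of its underside.
- rubber_foot: Bystander: round rubber foot, 32 mm wide, 16 mm high, at the right front. Origin: centre of its underside.
- pin_tin: Bystander: round flat tin, 67 mm wide, 29 mm high, at the right. Origin: centre of its underside.
- steel_weight: Bystander: steel block 40 x 50 x 22 mm at the right. Origin: centre of its underside.
- fuse_box: Bystander: small grey box 28 x 45 x 14 mm at the left. Origin: centre of its underside.
- key_bar (a point): Middle of the crossbar; axes as key. Pinched across its two end faces, 40 N and more on each is a firm grip, which holds the shaft level and serves for turning; eased step by step, the shaft begins to swing about the crossbar at some 12 to 30 N and hangs nearly plumb by 5 to 8 N; much less lets it slip out.

How it is judged:
On the way, in this order (a step that is already met when the one before it is completed fails the run):
1. The spanner is lifted level, clear of the bench, in a hand that points down (height (world z) of key above 0.06 m and height (world z) of key_mouth above 0.04 m and angle between key's own z axis and vertical above 1.1 rad and contact force between the fingers and key above 1 N and angle between the grasp point's own z axis and vertical above 2.6 rad), for 0.1 s.
2. Its shaft hangs down, in the air and off everything else, gripped firmly again by the hand that still points down (angle between key's own z axis and vertical below 0.3 rad and height (world z) of key_mouth above 0.02 m and contact force between the fingers and key above 50 N and angle between the grasp point's own z axis and vertical above 2.6 rad), for 0.2 s.
3. The spanner is over the stud and fully home on the nut (z of key_mouth in the frame of nut_foot below 0.005 m and horizontal distance between key_mouth and nut_foot below 0.006 m and angle between key's own z axis and vertical below 0.1 rad), for 0.1 s.
4. The nut is turned to its stop with the spanner (value of joint nut above 0.92 rad and z of key_mouth in the frame of nut_foot below 0.008 m), for 0.1 s.
At the end, for the whole second after the job is handed in: The nut is within 0.08 rad of its stop, and the spanner stands at rest over the stud, its open end within 5 mm of the washer and within 6 mm of the stud's axis, its shaft within 0.1 rad of vertical (all of step 3 and value of joint nut above 0.92 rad and linear speed of key below 0.02 m/s); the robot touches nothing.
It fails at once if One of the loose bystanders is moved by more than 20 mm (distance of any of hex_key_6, foam_block, rubber_foot, pin_tin, steel_weight, fuse_box from where it was at the start of the episode above 0.02 m).
It also fails if it takes over 67 s, if anything falls off the work surface, if the arm or the gripper's body presses on something with over 40 N, if the wrist force passes 120 N, or if a joint passes its speed limit or range.

## Robot

A 6-joint arm with a two-finger parallel gripper is mounted at the origin on a cart in front of the work surface, level with it; the furniture and walls round the work are solid. World frame = base frame: x ahead of the robot, y to its left, z up, the work surface at z = 0. Lengths are in m, angles in rad, forces in N, time in s.
With the tool pointing down it reaches from about 0.375 to 0.975 m from the base axis. Payload 3.8 kg.
Tool frame: the origin (TCP) lies at the centre of the arm's flange, where the gripper is bolted on; the fingertips stand 166 mm ahead of it and the grasp point (between the pads) lies 147 mm ahead of it; z points along the fingers, x is the direction in which the jaws open and shut, and the axes are right-handed (so a half turn about z gives the same grasp; the last joint's range is limited). The gripper opens to 88 mm and grips with 3 to 60 N. Pads are 18 mm wide; open, the fingers measure 123 mm over their backs; the gripper's body (75 mm by 187 mm) begins 45 mm behind the grasp point.
Start: joints at [1.139, 0.264, 1.604, -0, 1.274, -0.037], TCP at [0.26, 0.623, 0.405] pointing down, gripper open.
Joint ranges: [-2.63, 2.63], [-0.94, 2.18], [0.31, 2.57], [-1.31, 4.45], [0, 2.66], [-2.55, 2.55]. Speed limits (rad/s): [2.57, 2.57, 3.14, 3.14, 3.14, 3.14].

## Interface

Orientations are given as [roll, pitch, yaw] about the fixed x, y, z axes, in that order (R = Rz(yaw) Ry(pitch) Rx(roll)).
In Python, from workcell import monitor, imaging, ticket gives the robot as it stands. The module is installed in compiled form; this text tells all that it offers.
- The arm moves only by the shell command python3 -m handwheel 'ROWS' [FORCE]. ROWS is JSON, a list of rows, each an object of numbers: "rx", "ry", "rz": the turn, a rotation vector about the tool's x, y, z in degrees; "x", "y", "z": the shift along the tool's x, y, z in m; "claw": the finger opening in m, from 0 to 0.0881. In form: [{"rx": .., "ry": .., "rz": .., "x": .., "y": .., "z": .., "claw": ..}, ...]. A call has 1 to 20 rows; each row shifts and turns the pose as measured when the row begins, along the tool's axes as they then stand; what a row does not reach is not made up. A row lasts 1/12 s, in which the tool goes at most 41.7 mm and 7.16 degrees, less where a joint would pass 70% of its speed; a pose out of reach is approached as far as the arm can. A call with a gripper value outside its range is refused whole. The fingers move at their own pace and stop on an object; FORCE is the grip in N (left out, the last holds). Time passes only in rows, so rows that do not move let the fingers close. It gives the time, the measured TCP pose, the force and the opening at its end, in the units of the state.
- monitor.get_state(): the state, without advancing time (a new reading comes with each control period).
- imaging.camera(name): name is "scene" or "top" or "wrist"; returns (picture, depth): 480x640x3 uint8, red, green, blue; 480x640 float32, m along the optical axis (not along the pixel's ray), 0 where there is no reading.
- imaging.camera_info(name): a dict with "fx", "fy", "cx", "cy" (pixels), "extrinsics" (4x4, takes a point from world to camera coordinates); the wrist camera has in their place "hand_eye" (4x4, takes a point from camera to tool coordinates, whose origin is the TCP and whose axes are the tool frame's). Camera axes: x right, y down, z forward; pixel columns grow to the right and rows downward; lengths in m; the calibration is good to about 2 mm. A picture is of the moment at which its call begins: read the wrist's pose just before it. camera_info takes no time and is no camera call.
- ticket.hand_in(): hands the job in, once; it reports no verdict.
The state is a dict: "time": time; "q": joint angles; "qvel": joint speeds; "joint_torque": joint torques, N m; "tcp_pos": TCP position; "orientation": TCP orientation; "wrist_force": force on the tool from outside, world axes, zero at the start; "moment": the same for the moment, N m; "finger_gap": opening from 0.0 (shut) to 1.0 (fully open).
Only numpy, scipy, OpenCV 4.12 (cv2) and the standard library are available. Lean on these libraries where they do the work, as an engineer would, in place of code of your own. Each camera call takes 0.05 s, during which the arm holds its last target.

## Working session

There is one attempt and no reset: what is moved stays moved. The work goes in short steps, Python scripts to look and compute and a shell command to move; the robot and the scene stay as the last step left them, time stands still between calls to the robot, and variables do not carry over. Pictures are saved under pics/ and viewed, and the job is handed in when it is done.

```bash
mkdir -p pics; ls; python3 - <<'E'
from workcell import monitor, imaging
import cv2,numpy as np
s=monitor.get_state();print(s)
for n in ("top","scene"):
    p,d=imaging.camera(n);cv2.imwrite(f"pics/{n}0.png",p[:,:,::-1]);np.save(f"{n}0.npy",d);i=imaging.camera_info(n);print(i)
print(imaging.camera_info("wrist"))
E
```

```text
pics
{'time': 0.0, 'q': array([ 1.13908220e+00,  2.64735230e-01,  1.60537932e+00,  2.82153168e-05,
        1.27371252e+00, -3.68655154e-02]), 'qvel': array([ 2.41471800e-03,  4.05591072e-04,  1.13258502e-03,  2.23128651e-04,
       -7.93161638e-05, -2.19987416e-05]), 'joint_torque': array([-5.27315569e-04, -5.02104270e+01, -3.56884396e+01,  7.28266756e-02,
        2.93055503e-02, -1.48778058e-04]), 'tcp_pos': array([0.25948045, 0.62275376, 0.40339681]), 'orientation': array([-3.14148336e+00,  2.23190590e-03,  1.17593955e+00]), 'wrist_force': array([ 0.33516182, -0.26993863,  0.07354479]), 'moment': array([ 0.0255133 , -0.00500757,  0.01426558]), 'finger_gap': 0.9961221914924913}
{'fx': 553.2548901785962, 'fy': 553.2548901785962, 'cx': 320.3087271197695, 'cy': 236.78176948111508, 'extrinsics': array([[-0.00459209, -0.9997466 , -0.02203727, -0.10707536],
       [-0.99777888,  0.00604534, -0.06633828,  0.49641399],
       [ 0.0664547 ,  0.02168369, -0.9975538 ,  1.12541827],
       [ 0.        ,  0.        ,  0.        ,  1.        ]])}
{'fx': 492.90667393709174, 'fy': 492.90667393709174, 'cx': 321.5690831162018, 'cy': 246.11239769872753, 'extrinsics': array([[-0.7261785 , -0.6870055 , -0.02623411,  0.25933322],
       [-0.26629474,  0.31624869, -0.91053494,  0.21989168],
       [ 0.63383901, -0.6542249 , -0.41259894,  0.74404777],
       [ 0.        ,  0.        ,  0.        ,  1.        ]])}
{'fx': 340.8779613376117, 'fy': 340.8779613376117, 'cx': 317.9405410136976, 'cy': 235.92344357280749, 'hand_eye': array([[ 9.99999664e-01,  5.05958612e-04, -6.44787938e-04,
        -8.78908554e-04],
       [-3.23044623e-04,  9.66339955e-01,  2.57268318e-01,
        -6.48996944e-02],
       [ 7.53251468e-04, -2.57268023e-01,  9.66339794e-01,
         2.11478846e-02],
       [ 0.00000000e+00,  0.00000000e+00,  0.00000000e+00,
         1.00000000e+00]])}
```

View pics/top0.png

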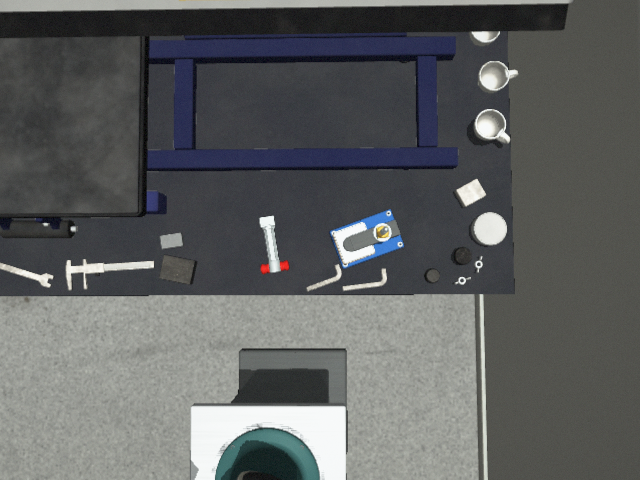

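View pics/scene0.png

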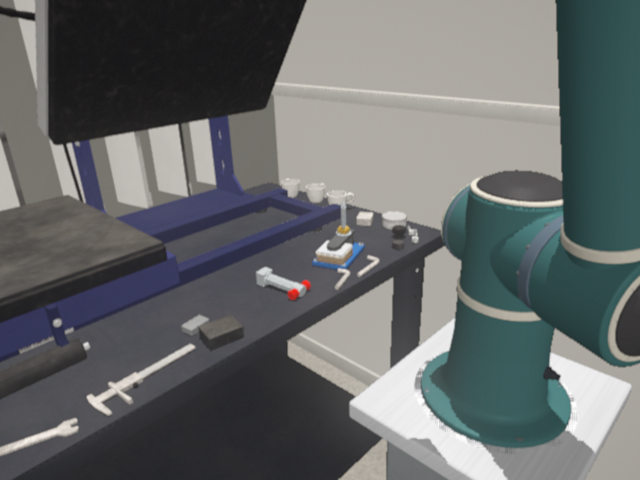

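The top picture shows the spanner with its red crossbar near (275,267) and socket near (267,220), the clamp near (367,238) with the stud and nut near (383,232), and the hex key at (325,280). The arm is out of frame to the left.

```bash
cat > h.py <<'E'
from workcell import monitor, imaging
import cv2,numpy as np
from scipy.spatial.transform import Rotation as R
def grab(n,tag=None):
    s=monitor.get_state();p,d=imaging.camera(n);i=imaging.camera_info(n)
    if tag: cv2.imwrite(f"pics/{tag}.png",p[:,:,::-1])
    if n=="wrist":
        T=np.eye(4);T[:3,:3]=R.from_euler('xyz',s['orientation']).as_matrix();T[:3,3]=s['tcp_pos'];C=T@i['hand_eye']
    else: C=np.linalg.inv(i['extrinsics'])
    v,u=np.mgrid[:480,:640]
    P=np.stack([(u-i['cx'])/i['fx']*d,(v-i['cy'])/i['fy']*d,d],-1)@C[:3,:3].T+C[:3,3]
    P[d==0]=np.nan
    return p,d,P,s,C,i
E
python3 - <<'E'
from h import *
p,d,P,s,C,i=grab("top")
r,g,b=[p[...,k].astype(int) for k in range(3)]
m=(r>120)&(g<70)&(b<70)
v,u=np.nonzero(m);print(len(v),u.min(),u.max(),v.min(),v.max())
for lo,hi in((250,274),(277,300)):
    k=m.copy();k[:,:lo]=0;k[:,hi:]=0
    print(np.nanmean(P[k],0),np.nanmin(P[k],0),np.nanmax(P[k],0))
x=P[m];print('z',np.nanpercentile(x[:,2],[5,50,95]))
# shaft
k=np.zeros_like(m);k[212:262,250:290]=1;k&=(P[...,2]>0.008)&(p.min(-1)>110)
q=P[k];print(len(q),q.mean(0));
for vv in range(214,266,4):
    uu=np.nonzero(k[vv])[0]
    if len(uu):print(vv,uu.min(),uu.max(),P[vv,uu].mean(0).round(4))
c=p[195:275,310:420];cv2.imwrite("pics/clampcrop.png",cv2.resize(c,None,fx=7,fy=7,interpolation=cv2.INTER_CUBIC)[:,:,::-1])
c=p[205:300,225:350];cv2.imwrite("pics/keycrop.png",cv2.resize(c,None,fx=6,fy=6,interpolation=cv2.INTER_CUBIC)[:,:,::-1])
yel=(r>130)&(g>90)&(b<90)&(np.arange(640)[None]>330)&(np.arange(640)[None]<420)
print('nut',yel.sum(),np.nanmean(P[yel],0))
blue=(b>120)&(r<80)&(P[...,0]<.6)&(np.arange(640)[None]>300)&(np.arange(640)[None]<430)&(np.arange(480)[:,None]>190)
v,u=np.nonzero(blue);rr=cv2.minAreaRect(np.stack([u,v],1).astype(np.float32));print(rr)
bp=P[blue];bp=bp[abs(bp[:,2]-.012)<.008];rr=cv2.minAreaRect(bp[:,:2].astype(np.float32)*1000);print(rr,np.median(bp[:,2]))
E
```

```text
144 260 288 260 273
[0.43130338 0.0055007  0.01769236] [ 0.42185523 -0.00425561 -0.00350626] [0.44040818 0.01693446 0.02542735]
[ 0.43764952 -0.03528342  0.01826107] [ 0.42785756 -0.04334232  0.01080087] [ 0.44832764 -0.02652657  0.02570538]
z [0.01232724 0.01839004 0.02271491]
516 [ 0.49499998 -0.00620431  0.02387822]
218 259 273 [0.5342 0.001  0.0286]
222 260 274 [ 0.5258 -0.0012  0.0301]
226 261 274 [ 0.5178 -0.0011  0.0272]
230 264 273 [ 0.51   -0.0035  0.0227]
234 265 274 [ 0.5017 -0.0055  0.0223]
238 265 275 [ 0.4936 -0.0064  0.0212]
242 266 275 [ 0.4853 -0.0075  0.0215]
246 267 276 [ 0.4771 -0.0095  0.0213]
250 267 277 [ 0.4689 -0.0105  0.0203]
254 268 277 [ 0.4607 -0.0115  0.0204]
258 269 278 [ 0.4524 -0.0137  0.021 ]
nut 31 [ 0.49707424 -0.22822341  0.0636813 ]
((328.5799255371094, 334.7587585449219), (73.41767883300781, 279.0379333496094), 21.501432418823242)
((300.4786071777344, -126.83560180664062), (151.15028381347656, 564.7495727539062), 67.81897735595703) 0.011675903738800786
```

```bash
python3 -m handwheel '[{"rz":-6.5},{"rz":-6.5},{"rz":-6.5},{"rz":-6.5},{"rz":-6.5}]' 60
python3 -m handwheel '[{"x":-0.04,"y":0.002},{"x":-0.04,"y":0.002},{"x":-0.04,"y":0.002},{"x":-0.04,"y":0.002},{"x":-0.04,"y":0.002},{"x":-0.04,"y":0.002},{"x":-0.04,"y":0.002},{"x":-0.04,"y":0.002},{"x":-0.04,"y":0.002},{"x":-0.04,"y":0.002},{"x":-0.04,"y":0.002},{"x":-0.04,"y":0.002},{"x":-0.04,"y":0.002},{"x":-0.04,"y":0.002},{"x":-0.04,"y":0.002},{"x":-0.04,"y":0.002},{"x":-0.04,"y":0.002},{"x":-0.04,"y":0.002}]'
python3 - <<'E'
from h import *
p,d,P,s,C,i=grab("wrist","w1")
print(s['q'],s['tcp_pos'],s['orientation'],s['time'])
E
```

```text
[ 1.13908429e+00  2.64647456e-01  1.60507615e+00 -1.04768500e-05
  1.27371894e+00 -3.69204760e-02] [0.25952241 0.62283279 0.40361979] [-3.14153438e+00  1.84900788e-03  1.17600790e+00] 0.15schema error: expected keys rx, ry, rz, x, y, z, claw
schema error: expected keys rx, ry, rz, x, y, z, claw
```

View pics/w1.png

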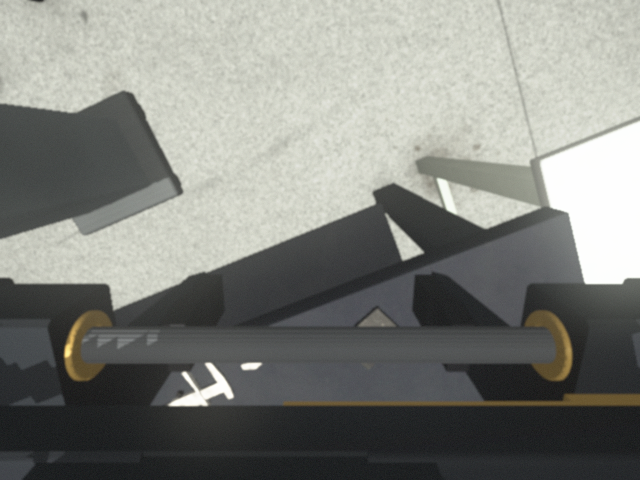

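View pics/clampcrop.png

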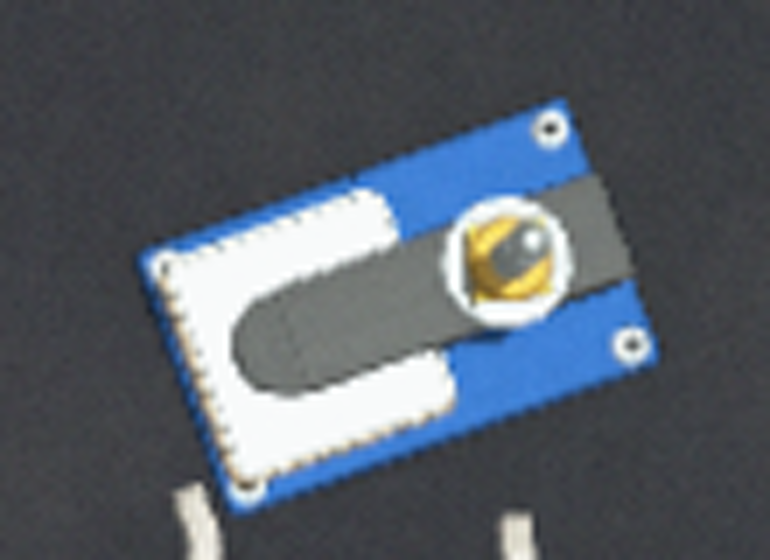

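All seven keys are needed in every row. The wrist view is half blocked by the gripper, with rows below about 290 free. I'll continue with full rows.

```bash
python3 -m handwheel '[{"rx":0,"ry":0,"rz":-6.5,"x":0,"y":0,"z":0,"claw":0.088},{"rx":0,"ry":0,"rz":-6.5,"x":0,"y":0,"z":0,"claw":0.088},{"rx":0,"ry":0,"rz":-6.5,"x":0,"y":0,"z":0,"claw":0.088},{"rx":0,"ry":0,"rz":-6.5,"x":0,"y":0,"z":0,"claw":0.088},{"rx":0,"ry":0,"rz":-6.5,"x":0,"y":0,"z":0,"claw":0.088},{"rx":0,"ry":0,"rz":0,"x":0,"y":0,"z":0,"claw":0.088}]' 60
python3 -m handwheel '[{"rx":0,"ry":0,"rz":0,"x":-0.04,"y":0.002,"z":0,"claw":0.088},{"rx":0,"ry":0,"rz":0,"x":-0.04,"y":0.002,"z":0,"claw":0.088},{"rx":0,"ry":0,"rz":0,"x":-0.04,"y":0.002,"z":0,"claw":0.088},{"rx":0,"ry":0,"rz":0,"x":-0.04,"y":0.002,"z":0,"claw":0.088},{"rx":0,"ry":0,"rz":0,"x":-0.04,"y":0.002,"z":0,"claw":0.088},{"rx":0,"ry":0,"rz":0,"x":-0.04,"y":0.002,"z":0,"claw":0.088},{"rx":0,"ry":0,"rz":0,"x":-0.04,"y":0.002,"z":0,"claw":0.088},{"rx":0,"ry":0,"rz":0,"x":-0.04,"y":0.002,"z":0,"claw":0.088},{"rx":0,"ry":0,"rz":0,"x":-0.04,"y":0.002,"z":0,"claw":0.088},{"rx":0,"ry":0,"rz":0,"x":-0.04,"y":0.002,"z":0,"claw":0.088},{"rx":0,"ry":0,"rz":0,"x":-0.04,"y":0.002,"z":0,"claw":0.088},{"rx":0,"ry":0,"rz":0,"x":-0.04,"y":0.002,"z":0,"claw":0.088},{"rx":0,"ry":0,"rz":0,"x":-0.04,"y":0.002,"z":0,"claw":0.088},{"rx":0,"ry":0,"rz":0,"x":-0.04,"y":0.002,"z":0,"claw":0.088},{"rx":0,"ry":0,"rz":0,"x":-0.04,"y":0.002,"z":0,"claw":0.088},{"rx":0,"ry":0,"rz":0,"x":-0.04,"y":0.002,"z":0,"claw":0.088}]'
python3 - <<'E'
from h import *
p,d,P,s,C,i=grab("wrist","w2")
print(s['q'],s['tcp_pos'],s['orientation'],s['time'])
E
```

```text
time: 0.7
tcp_pos: [0.2593, 0.6224, 0.4015]
orientation: [-3.138, 0.004, 1.77]
wrist_force: [1.1, 0.5, 0.1]
finger_gap: 0.998
time: 2.03
tcp_pos: [0.4021, -0.0202, 0.401]
orientation: [3.137, 0.004, 1.728]
wrist_force: [0.7, -0.6, 0.0]
finger_gap: 0.998
[-0.11085721 -0.27572668  2.14747838 -0.00315593  1.26469218 -1.8376803 ] [ 0.40207388 -0.02023016  0.40101233] [3.13742241 0.00426487 1.72775748] 2.0333
```

View pics/w2.png

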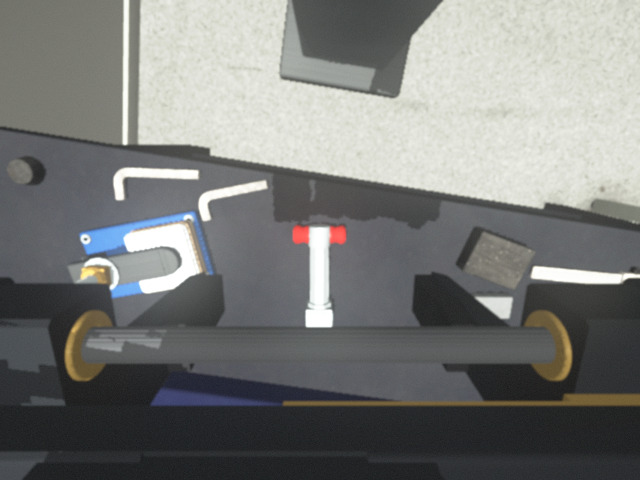

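The wrist picture shows the red crossbar at (319,235), shaft running down to the socket at (319,318), almost square to the hand. The clamp's nut is at (95,272).

```bash
cat >> h.py <<'E'
def redbar(p,P):
    r,g,b=[p[...,k].astype(int) for k in range(3)]
    m=((r>110)&(g<70)&(b<70)).astype(np.uint8)
    n,l,st,ce=cv2.connectedComponentsWithStats(m)
    out=[]
    for k in np.argsort(-st[1:,4])[:2]+1:
        q=P[l==k]; out.append((st[k].tolist(),np.nanmean(q,0).round(4).tolist()))
    x=P[m>0];x=x[np.isfinite(x).all(1)]
    return out,x
E
python3 - <<'E'
from h import *
p,d,P,s,C,i=grab("wrist")
o,x=redbar(p,P);print(o)
c=x[:,:2]
rr=cv2.minAreaRect((c*1000).astype(np.float32));print(rr, np.percentile(x[:,2],[5,50,95]))
# shaft centreline
k=(P[...,2]>.006)&(p.min(-1)>100);k[:,:290]=0;k[:,350:]=0;k[:246]=0;k[302:]=0
L=[]
for v in range(246,302,3):
    u=np.nonzero(k[v])[0]
    if len(u)>3: L.append(P[v,int(u.mean()),:])
L=np.array(L);a=np.polyfit(L[:,0],L[:,1],1);print(a,np.degrees(np.arctan(a[0])),np.polyval(a,.434),L[[0,-1]])
print(s['orientation'])
E
```

```text
[]Traceback (most recent call last):
  File "<stdin>", line 5, in <module>
    return _quantile_unchecked(
        a, q, axis, out, overwrite_input, method, keepdims, weights)
    return _ureduce(a,
                    func=_quantile_ureduce_func,
    ...<5 lines>...
                    overwrite_input=overwrite_input,
                    method=method)
    r = func(a, **kwargs)
    result = _quantile(arr,
                       quantiles=q,
    ...<2 lines>...
                       out=out,
                       weights=wgt)
    slices_having_nans = np.isnan(arr[-1, ...])
                                  ~~~^^^^^^^^^
IndexError: index -1 is out of bounds for axis 0 with size 0
```

```bash
python3 - <<'E'
from h import *
p,d,P,s,C,i=grab("wrist","w3")
print(s['tcp_pos'],p[235,294:346:4].tolist(),d[235,294:346:8])
E
```

```text
[ 0.40289896 -0.02339261  0.40109544] [[108, 105, 108], [255, 95, 91], [255, 98, 91], [255, 99, 92], [255, 106, 99], [240, 238, 236], [250, 252, 252], [255, 255, 255], [253, 254, 254], [239, 244, 242], [255, 165, 160], [255, 97, 91], [255, 104, 97]] [0.39447144 0.3722555  0.37378645 0.37228695 0.370158   0.37450528
 0.3738219 ]
```

View pics/w3.png

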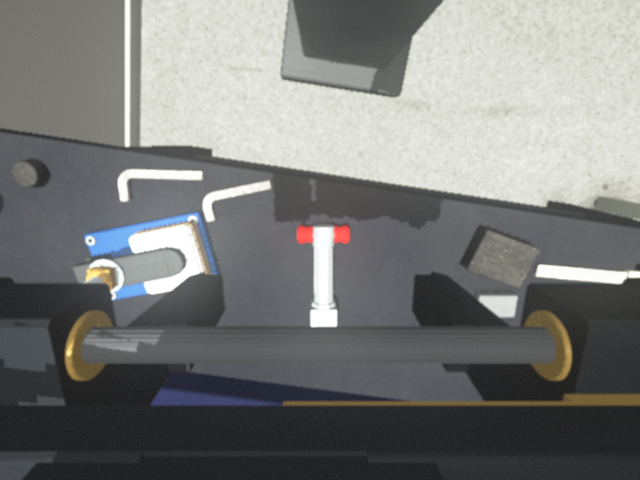

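The view is unchanged (crossbar at (323,234)). The red is overexposed, so I'll use r−g instead.

```bash
sed -i 's/m=((r>110).*/m=((r-g>60)\&(r-b>70)).astype(np.uint8)/' h.py
python3 - <<'E'
from h import *
p,d,P,s,C,i=grab("wrist")
o,x=redbar(p,P);print(o)
x=x[x[:,2]>.008]
print(cv2.minAreaRect((x[:,:2]*1000).astype(np.float32)), np.percentile(x[:,2],[5,50,95]))
k=(P[...,2]>.01)&(p.min(-1)>100);k[:,:290]=0;k[:,350:]=0;k[:246]=0;k[302:]=0
L=[]
for v in range(246,302,3):
    u=np.nonzero(k[v])[0]
    if len(u)>3: L.append(P[v,int(u.mean()),:])
L=np.array(L);a=np.polyfit(L[:,0],L[:,1],1);print(a,np.degrees(np.arctan(a[0])),np.polyval(a,.434),L[[0,-1]])
print(s['tcp_pos'],s['orientation'])
E
```

```text
[([294, 225, 16, 19, 272], [0.4361, -0.0374, 0.016]), ([331, 225, 16, 19, 271], [0.4302, 0.003, 0.015])]
((433.94891357421875, -17.612377166748047), (20.98602294921875, 56.811214447021484), 8.956860542297363) [0.01242651 0.01732326 0.01954433]
[ 0.15286746 -0.08455249] 8.69137570169916 -0.01820801237687171 [[ 0.44475177 -0.016563    0.02144144]
 [ 0.50815738 -0.00687216  0.02236548]]
[ 0.40257993 -0.02109524  0.40081051] [3.13852312 0.00433184 1.72131013]
```

```bash
python3 -m handwheel '[{"rx":0,"ry":0,"rz":0,"x":0,"y":0.016,"z":0.01,"claw":0.088},{"rx":0,"ry":0,"rz":0,"x":-0.001,"y":0.016,"z":0.03,"claw":0.088},{"rx":0,"ry":0,"rz":0,"x":0,"y":0,"z":0.035,"claw":0.088},{"rx":0,"ry":0,"rz":0,"x":0,"y":0,"z":0.035,"claw":0.088},{"rx":0,"ry":0,"rz":0,"x":0,"y":0,"z":0.03,"claw":0.088},{"rx":0,"ry":0,"rz":0,"x":0,"y":0,"z":0.01,"claw":0.088},{"rx":0,"ry":0,"rz":0,"x":0,"y":0,"z":0,"claw":0.088},{"rx":0,"ry":0,"rz":0,"x":0,"y":0,"z":0,"claw":0.088}]'
python3 - <<'E'
from h import *
p,d,P,s,C,i=grab("wrist","w4")
o,x=redbar(p,P);print(o)
x=x[x[:,2]>.008]
print(cv2.minAreaRect((x[:,:2]*1000).astype(np.float32)), np.percentile(x[:,2],[5,50,95]))
print(s['tcp_pos'],s['orientation'])
E
```

```text
time: 2.9
tcp_pos: [0.4364, -0.002, 0.2478]
orientation: [3.132, 0.001, 1.73]
wrist_force: [0.1, 0.3, -0.1]
finger_gap: 0.997
[([253, 222, 27, 31, 748], [0.4357, -0.037, 0.0166]), ([316, 223, 27, 31, 740], [0.4294, 0.0026, 0.0167])]
((433.71588134765625, -17.177249908447266), (19.680335998535156, 57.15935134887695), 8.873363494873047) [0.01227768 0.01743345 0.01956498]
[ 0.43641762 -0.00199198  0.2478484 ] [3.13169578e+00 5.90777488e-04 1.72989874e+00]
```

View pics/w4.png

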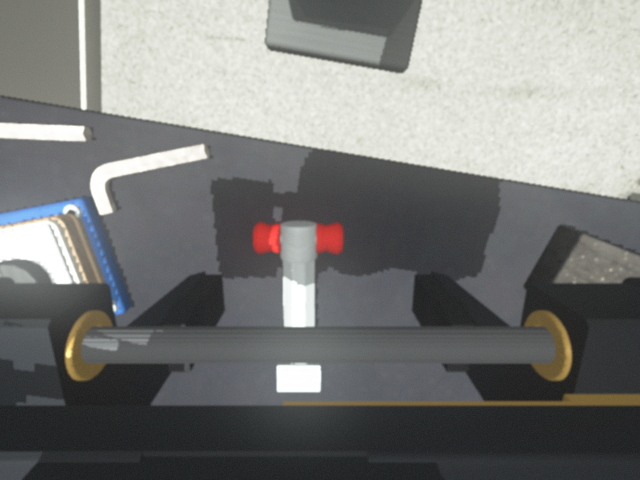

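The crossbar centre is now at about (298,238), and it agrees with the earlier fix. The tool overshot sideways by about 15 mm, so I'll correct before descending.

```bash
python3 -m handwheel '[{"rx":0.5,"ry":0,"rz":0,"x":-0.015,"y":-0.005,"z":0.015,"claw":0.088},{"rx":0,"ry":0,"rz":0,"x":0,"y":0,"z":0.01,"claw":0.088},{"rx":0,"ry":0,"rz":0,"x":0,"y":0,"z":0,"claw":0.088},{"rx":0,"ry":0,"rz":0,"x":0,"y":0,"z":0,"claw":0.088},{"rx":0,"ry":0,"rz":0,"x":0,"y":0,"z":0,"claw":0.088}]'
python3 -m handwheel '[{"rx":0,"ry":0,"rz":0,"x":0,"y":0,"z":0,"claw":0.088},{"rx":0,"ry":0,"rz":0,"x":0,"y":0,"z":0,"claw":0.088}]'
```

```text
time: 3.37
tcp_pos: [0.4377, -0.0145, 0.2288]
orientation: [3.128, 0.002, 1.733]
wrist_force: [0.6, 0.1, -0.0]
finger_gap: 1.0
time: 3.53
tcp_pos: [0.4388, -0.0141, 0.2307]
orientation: [3.125, 0.003, 1.733]
wrist_force: [0.6, 0.2, -0.1]
finger_gap: 0.998
```

```bash
python3 -m handwheel '[{"rx":1,"ry":0,"rz":0,"x":-0.0025,"y":-0.0055,"z":0.015,"claw":0.088},{"rx":0.3,"ry":0,"rz":0.2,"x":0,"y":-0.001,"z":0.015,"claw":0.088},{"rx":0.3,"ry":0,"rz":0,"x":0,"y":-0.001,"z":0.005,"claw":0.088},{"rx":0.2,"ry":0,"rz":0,"x":0,"y":-0.001,"z":0.002,"claw":0.088}]'

```

```text
time: 3.87
tcp_pos: [0.4318, -0.0184, 0.1934]
orientation: [-3.13, 0.005, 1.729]
wrist_force: [-0.8, -0.2, 0.9]
finger_gap: 1.0
```

```bash
python3 -m handwheel '[{"rx":-0.5,"ry":0,"rz":0,"x":0,"y":0.001,"z":0.012,"claw":0.088},{"rx":0,"ry":0,"rz":0,"x":0,"y":0,"z":0.006,"claw":0.088},{"rx":0,"ry":0,"rz":0,"x":0,"y":0,"z":0.003,"claw":0.088}]'
python3 - <<'E'
from h import *
p,d,P,s,C,i=grab("wrist","w5")
o,x=redbar(p,P);print(o)
M=R.from_euler('xyz',s['orientation']).as_matrix()
print(s['tcp_pos'],s['tcp_pos']+M[:,2]*.147,s['orientation'],M)
E
```

```text
time: 4.12
tcp_pos: [0.4318, -0.0187, 0.1707]
orientation: [-3.136, 0.004, 1.729]
wrist_force: [-1.0, -0.6, -0.6]
finger_gap: 1.0
[([259, 283, 40, 44, 1616], [0.434, -0.0372, 0.0173]), ([353, 284, 41, 43, 1615], [0.4278, 0.002, 0.0172])]
[ 0.43177205 -0.01869489  0.17069207] [ 0.43101258 -0.01945778  0.02369601] [-3.13567211  0.00430974  1.72922451] [[-0.1577648   0.9874632  -0.00516645]
 [ 0.98746731  0.15773831 -0.00518973]
 [-0.00430973 -0.00592046 -0.99997319]]
```

View pics/w5.png

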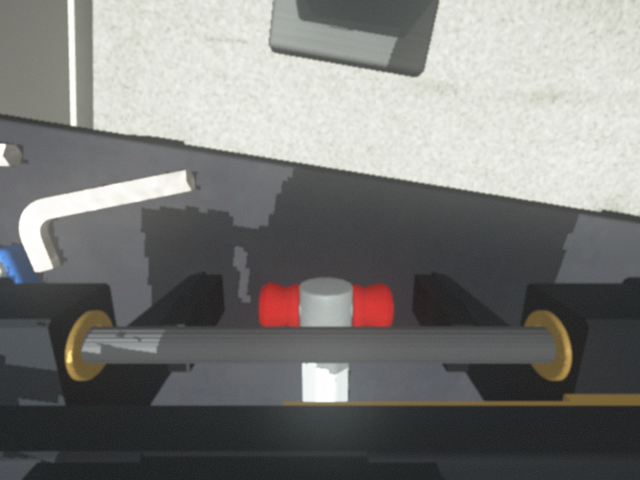

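The crossbar sits between the open fingers, with red ends at (279,305) and (373,305). Last nudge: forward 3 mm and down 2.5 mm, then close.

```bash
python3 -m handwheel '[{"rx":0,"ry":0,"rz":0,"x":0.0015,"y":0.0035,"z":0.0025,"claw":0.088},{"rx":0,"ry":0,"rz":0,"x":0,"y":0,"z":0.0005,"claw":0.088}]'

```

```text
time: 4.33
tcp_pos: [0.4347, -0.0166, 0.1671]
orientation: [-3.134, 0.004, 1.729]
wrist_force: [-0.5, -0.3, 0.2]
finger_gap: 0.999
```

```bash
python3 -m handwheel '[{"rx":0,"ry":0,"rz":0,"x":0,"y":0,"z":-0.001,"claw":0.05},{"rx":0,"ry":0,"rz":0,"x":0,"y":0,"z":0,"claw":0.05},{"rx":0,"ry":0,"rz":0,"x":0,"y":0,"z":0,"claw":0.05},{"rx":0,"ry":0,"rz":0,"x":0,"y":0,"z":0,"claw":0.05},{"rx":0,"ry":0,"rz":0,"x":0,"y":0,"z":0,"claw":0.05},{"rx":0,"ry":0,"rz":0,"x":0,"y":0,"z":0,"claw":0.05}]' 60

```

```text
time: 4.83
tcp_pos: [0.436, -0.0164, 0.1698]
orientation: [-3.136, 0.005, 1.73]
wrist_force: [0.4, 0.1, -1.8]
finger_gap: 0.646
```

```bash
python3 -m handwheel '[{"rx":0,"ry":0,"rz":0,"x":0,"y":0,"z":-0.01,"claw":0.05},{"rx":0,"ry":0,"rz":0,"x":0,"y":0,"z":-0.015,"claw":0.05},{"rx":0,"ry":0,"rz":0,"x":0,"y":0,"z":-0.02,"claw":0.05},{"rx":0,"ry":0,"rz":0,"x":0,"y":0,"z":-0.025,"claw":0.05},{"rx":0,"ry":0,"rz":0,"x":0,"y":0,"z":-0.025,"claw":0.05},{"rx":0,"ry":0,"rz":0,"x":0,"y":0,"z":-0.025,"claw":0.05},{"rx":0,"ry":0,"rz":0,"x":0,"y":0,"z":-0.025,"claw":0.05},{"rx":0,"ry":0,"rz":0,"x":0,"y":0,"z":-0.025,"claw":0.05},{"rx":0,"ry":0,"rz":0,"x":0,"y":0,"z":-0.015,"claw":0.05},{"rx":0,"ry":0,"rz":0,"x":0,"y":0,"z":-0.005,"claw":0.05},{"rx":0,"ry":0,"rz":0,"x":0,"y":0,"z":0,"claw":0.05},{"rx":0,"ry":0,"rz":0,"x":0,"y":0,"z":0,"claw":0.05},{"rx":0,"ry":0,"rz":0,"x":0,"y":0,"z":0,"claw":0.05}]' 60
python3 - <<'E'
from h import *
p,d,P,s,C,i=grab("wrist","w6")
print(s['tcp_pos'],s['orientation'])
p,d,P,s,C,i=grab("scene","s6")
E
```

```text
time: 5.92
tcp_pos: [0.4311, -0.0151, 0.3693]
orientation: [-3.124, 0.002, 1.729]
wrist_force: [-1.0, 1.4, -1.2]
finger_gap: 0.647
[ 0.43113429 -0.01510972  0.3692905 ] [-3.12405223e+00  2.17903224e-03  1.72932705e+00]
```

View pics/w6.png

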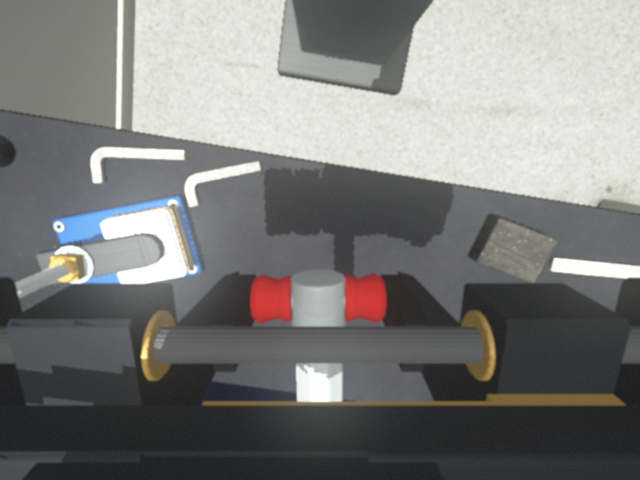

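View pics/s6.png

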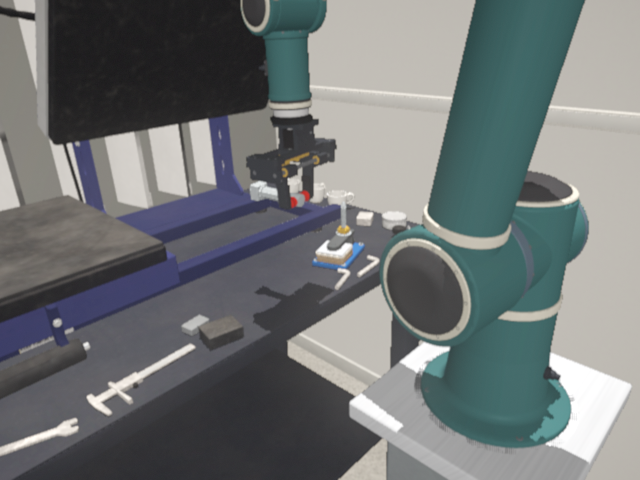

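The spanner is held level (red ends at (270,298) and (365,298) in the wrist view, and level in the scene view near (280,195)). Next I ease the grip step by step.

```bash
python3 -m handwheel '[{"rx":-0.5,"ry":0,"rz":0,"x":0,"y":0,"z":-0.01,"claw":0.05},{"rx":0,"ry":0,"rz":0,"x":0,"y":0,"z":-0.01,"claw":0.05},{"rx":0,"ry":0,"rz":0,"x":0,"y":0,"z":0,"claw":0.05},{"rx":0,"ry":0,"rz":0,"x":0,"y":0,"z":0,"claw":0.05}]' 30
python3 -m handwheel '[{"rx":0,"ry":0,"rz":0,"x":0,"y":0,"z":0,"claw":0.05},{"rx":0,"ry":0,"rz":0,"x":0,"y":0,"z":0,"claw":0.05},{"rx":0,"ry":0,"rz":0,"x":0,"y":0,"z":0,"claw":0.05}]' 22
python3 -m handwheel '[{"rx":0,"ry":0,"rz":0,"x":0,"y":0,"z":0,"claw":0.05},{"rx":0,"ry":0,"rz":0,"x":0,"y":0,"z":0,"claw":0.05},{"rx":0,"ry":0,"rz":0,"x":0,"y":0,"z":0,"claw":0.05}]' 17
python3 -m handwheel '[{"rx":0,"ry":0,"rz":0,"x":0,"y":0,"z":0,"claw":0.05},{"rx":0,"ry":0,"rz":0,"x":0,"y":0,"z":0,"claw":0.05},{"rx":0,"ry":0,"rz":0,"x":0,"y":0,"z":0,"claw":0.05},{"rx":0,"ry":0,"rz":0,"x":0,"y":0,"z":0,"claw":0.05}]' 13
python3 -m handwheel '[{"rx":0,"ry":0,"rz":0,"x":0,"y":0,"z":0,"claw":0.05},{"rx":0,"ry":0,"rz":0,"x":0,"y":0,"z":0,"claw":0.05},{"rx":0,"ry":0,"rz":0,"x":0,"y":0,"z":0,"claw":0.05},{"rx":0,"ry":0,"rz":0,"x":0,"y":0,"z":0,"claw":0.05}]' 10
python3 - <<'E'
from h import *
p,d,P,s,C,i=grab("wrist","w7")
print(s['tcp_pos'],s['orientation'])
E
```

```text
time: 6.35
tcp_pos: [0.4303, -0.0149, 0.3869]
orientation: [-3.125, -0.0, 1.729]
wrist_force: [-0.1, 0.5, -1.7]
finger_gap: 0.65
time: 6.6
tcp_pos: [0.4304, -0.015, 0.3871]
orientation: [-3.125, 0.0, 1.729]
wrist_force: [0.9, 1.3, -2.0]
finger_gap: 0.653
time: 6.85
tcp_pos: [0.4304, -0.0149, 0.3867]
orientation: [-3.125, -0.0, 1.729]
wrist_force: [0.8, -0.2, -1.7]
finger_gap: 0.652
time: 7.18
tcp_pos: [0.4302, -0.0149, 0.3863]
orientation: [-3.124, -0.0, 1.729]
wrist_force: [-0.5, -0.1, -1.7]
finger_gap: 0.657
time: 7.52
tcp_pos: [0.4303, -0.0149, 0.3864]
orientation: [-3.124, -0.0, 1.729]
wrist_force: [0.2, 0.0, -2.9]
finger_gap: 0.658
[ 0.43031426 -0.01489148  0.38639322] [-3.12436404e+00 -3.10823188e-04  1.72934898e+00]
```

View pics/w7.png

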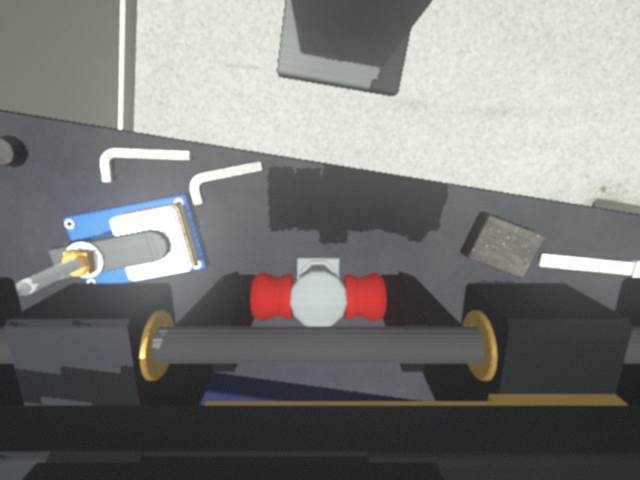

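The shaft has swung nearly down: the socket peeks out at (319,266) behind the hub at (319,298). I'll ease further.

```bash
python3 -m handwheel '[{"rx":0,"ry":0,"rz":0,"x":0,"y":0,"z":0,"claw":0.05},{"rx":0,"ry":0,"rz":0,"x":0,"y":0,"z":0,"claw":0.05},{"rx":0,"ry":0,"rz":0,"x":0,"y":0,"z":0,"claw":0.05},{"rx":0,"ry":0,"rz":0,"x":0,"y":0,"z":0,"claw":0.05}]' 8
python3 -m handwheel '[{"rx":0,"ry":0,"rz":0,"x":0,"y":0,"z":0,"claw":0.05},{"rx":0,"ry":0,"rz":0,"x":0,"y":0,"z":0,"claw":0.05},{"rx":0,"ry":0,"rz":0,"x":0,"y":0,"z":0,"claw":0.05},{"rx":0,"ry":0,"rz":0,"x":0,"y":0,"z":0,"claw":0.05},{"rx":0,"ry":0,"rz":0,"x":0,"y":0,"z":0,"claw":0.05},{"rx":0,"ry":0,"rz":0,"x":0,"y":0,"z":0,"claw":0.05}]' 6.5
python3 - <<'E'
from h import *
p,d,P,s,C,i=grab("wrist","w8")
print(s['tcp_pos'],s['orientation'])
M=R.from_euler('xyz',s['orientation']).as_matrix()
T=(P-s['tcp_pos'])@M  # tool coords
for v in range(235,320,5): print(v,p[v,319],T[v,319].round(4),P[v,319].round(4))
cv2.imwrite("pics/w8c.png",cv2.resize(p[220:340,220:420],None,fx=4,fy=4)[:,:,::-1])
E
```

```text
time: 7.9
tcp_pos: [0.4304, -0.0149, 0.3865]
orientation: [-3.125, -0.0, 1.729]
wrist_force: [0.4, 0.2, -2.8]
finger_gap: 0.653
time: 8.4
tcp_pos: [0.4304, -0.0149, 0.3865]
orientation: [-3.125, -0.0, 1.729]
wrist_force: [0.5, -0.7, -2.7]
finger_gap: 0.657
[ 0.43035123 -0.0149191   0.38647191] [-3.12453984e+00 -2.77821312e-04  1.72924241e+00]
235 [87 89 90] [-2.000e-04  3.050e-02  3.861e-01] [ 4.54e-01 -1.12e-02 -1.00e-04]
240 [81 83 84] [-2.000e-04  3.660e-02  3.873e-01] [ 0.46   -0.0103 -0.0014]
245 [104 106 110] [-2.000e-04  4.240e-02  3.872e-01] [ 0.4657 -0.0094 -0.0014]
250 [104 105 109] [-2.000e-04  4.800e-02  3.864e-01] [ 0.4712 -0.0085 -0.0007]
255 [102 103 106] [-2.000e-04  5.420e-02  3.874e-01] [ 0.4773 -0.0075 -0.0018]
260 [186 194 191] [-0.0007  0.0102  0.2419] [ 0.4365 -0.0145  0.1444]
265 [120 126 123] [-0.0007  0.0067  0.222 ] [ 0.4333 -0.0151  0.1644]
270 [119 123 122] [-0.001  -0.0146  0.1567] [ 0.4135 -0.0185  0.23  ]
275 [197 206 203] [-0.001  -0.0128  0.1554] [ 0.4152 -0.0183  0.2313]
280 [200 209 207] [-0.001  -0.0111  0.1541] [ 0.4169 -0.018   0.2326]
285 [199 208 204] [-0.001  -0.0094  0.1529] [ 0.4187 -0.0177  0.2338]
290 [202 212 209] [-0.001  -0.0074  0.1522] [ 0.4206 -0.0174  0.2345]
295 [206 213 212] [-0.001  -0.0055  0.1516] [ 0.4226 -0.0171  0.235 ]
300 [205 213 210] [-0.001  -0.0033  0.1514] [ 0.4247 -0.0168  0.2351]
305 [201 208 206] [-0.001  -0.001   0.1515] [ 0.427  -0.0164  0.235 ]
310 [198 206 203] [-0.001   0.001   0.1508] [ 0.4289 -0.0161  0.2357]
315 [197 204 202] [-0.001   0.0028  0.15  ] [ 0.4308 -0.0158  0.2365]
```

View pics/w8c.png

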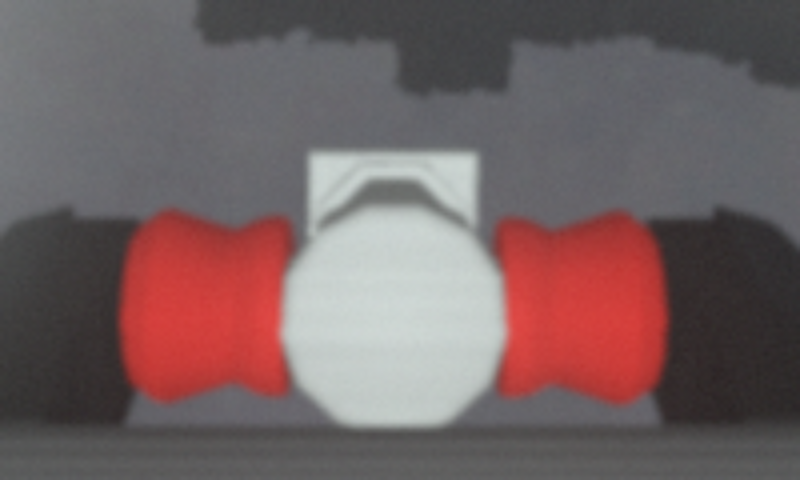

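The socket is still about 0.3 rad forward of plumb (its near edge lies at tool y 0.010 at (319,260)), so I'll ease a bit more.

```bash
cat > t.py <<'E'
from h import *
def tilt(tag):
    p,d,P,s,C,i=grab("wrist",tag)
    M=R.from_euler('xyz',s['orientation']).as_matrix()
    T=(P-s['tcp_pos'])@M
    ok=(np.abs(T[...,0])<.02)&(T[...,2]>.17)&(T[...,2]<.28)&(np.abs(T[...,1])<.06)
    v,u=np.nonzero(ok)
    print(len(v), 'socket px',u.min(),u.max(),v.min(),v.max())
    for vv in range(v.min(),v.max()+1,2):
        uu=u[v==vv];print(vv,uu.min(),uu.max(),np.median(T[vv,uu],0).round(4),np.median(P[vv,uu],0).round(4))
    print(s['tcp_pos'],s['orientation'])
    cv2.imwrite(f"pics/{tag}c.png",cv2.resize(p[220:340,220:420],None,fx=4,fy=4)[:,:,::-1])
if __name__=="__main__":
    import sys;tilt(sys.argv[1])
E
python3 -m handwheel '[{"rx":0,"ry":0,"rz":0,"x":0,"y":0,"z":0,"claw":0.05},{"rx":0,"ry":0,"rz":0,"x":0,"y":0,"z":0,"claw":0.05},{"rx":0,"ry":0,"rz":0,"x":0,"y":0,"z":0,"claw":0.05},{"rx":0,"ry":0,"rz":0,"x":0,"y":0,"z":0,"claw":0.05},{"rx":0,"ry":0,"rz":0,"x":0,"y":0,"z":0,"claw":0.05},{"rx":0,"ry":0,"rz":0,"x":0,"y":0,"z":0,"claw":0.05}]' 5.5
python3 t.py w9
```

```text
time: 8.95
tcp_pos: [0.4304, -0.0149, 0.3864]
orientation: [-3.124, -0.0, 1.729]
wrist_force: [-0.6, -0.3, -1.8]
finger_gap: 0.662
733 socket px 294 338 253 281
253 298 337 [-0.0017  0.0089  0.2534] [ 0.4352 -0.0158  0.1329]
255 297 338 [-0.0017  0.0081  0.2466] [ 0.4345 -0.0159  0.1398]
257 297 338 [-0.0017  0.0092  0.2453] [ 0.4346 -0.0159  0.141 ]
259 297 338 [-0.0017  0.0101  0.2437] [ 0.4358 -0.0157  0.1426]
261 297 338 [-0.0017  0.0107  0.2411] [ 0.4366 -0.0159  0.1452]
263 297 338 [-0.0017  0.0119  0.2404] [ 0.4371 -0.0166  0.1458]
265 297 338 [-0.0016  0.0099  0.231 ] [ 0.4365 -0.0171  0.1553]
267 297 338 [-0.0018  0.0037  0.2104] [ 0.4306 -0.0187  0.176 ]
269 297 338 [-0.0016  0.0157  0.2391] [ 0.4402 -0.0183  0.1471]
271 297 338 [-0.0016  0.0172  0.2393] [ 0.4424 -0.0182  0.1469]
273 297 338 [0.0066 0.02   0.2428] [ 0.4445 -0.0101  0.1433]
275 297 338 [-0.0017  0.0217  0.2433] [ 0.4479 -0.0137  0.1428]Traceback (most recent call last):
  File "t.py", line 14, in <module>
    import sys;tilt(sys.argv[1])
               ~~~~^^^^^^^^^^^^^
  File "t.py", line 10, in tilt
    uu=u[v==vv];print(vv,uu.min(),uu.max(),np.median(T[vv,uu],0).round(4),np.median(P[vv,uu],0).round(4))
                         ~~~~~~^^
    return umr_minimum(a, axis, None, out, keepdims, initial, where)
ValueError: zero-size array to reduction operation minimum which has no identity
```

```bash
python3 - <<'E'
import cv2
p=cv2.imread("pics/w9.png");cv2.imwrite("pics/w9c.png",cv2.resize(p[230:340,240:400],None,fx=5,fy=5,interpolation=cv2.INTER_CUBIC))
E
python3 - <<'E'
from h import *
p,d,P,s,C,i=grab("scene","s9")
cv2.imwrite("pics/s9c.png",cv2.resize(p[130:290,220:340],None,fx=3.7,fy=3.7,interpolation=cv2.INTER_CUBIC)[:,:,::-1])
E
```

View pics/w9c.png

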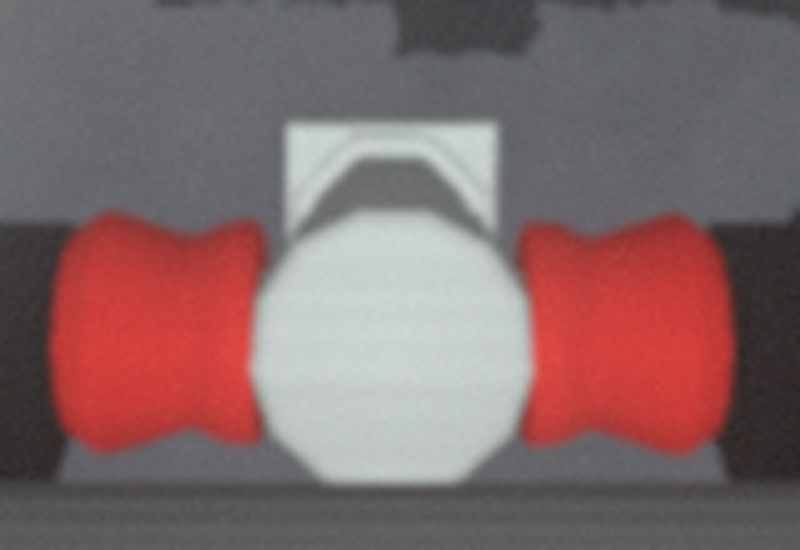

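View pics/s9c.png

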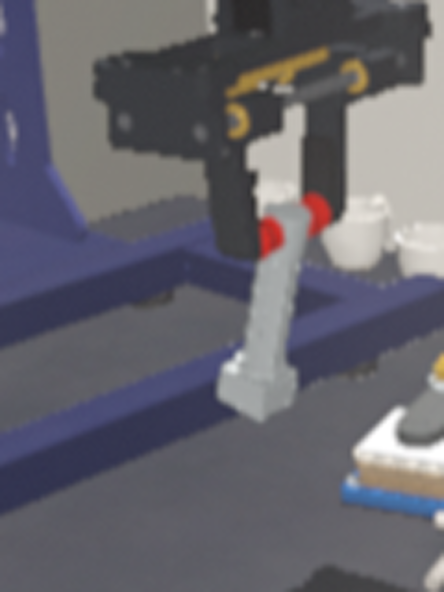

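Scene view: the spanner hangs from the crossbar at about (295,190) to the socket near (288,234), still leaning slightly forward. I'll try a touch less grip, then close firmly.

```bash

python3 -m handwheel '[{"rx":0,"ry":0,"rz":0,"x":0,"y":0,"z":0,"claw":0.05},{"rx":0,"ry":0,"rz":0,"x":0,"y":0,"z":0,"claw":0.05},{"rx":0,"ry":0,"rz":0,"x":0,"y":0,"z":0,"claw":0.05},{"rx":0,"ry":0,"rz":0,"x":0,"y":0,"z":0,"claw":0.05}]' 5
python3 -m handwheel '[{"rx":0,"ry":0,"rz":0,"x":0,"y":0,"z":0,"claw":0.05},{"rx":0,"ry":0,"rz":0,"x":0,"y":0,"z":0,"claw":0.05},{"rx":0,"ry":0,"rz":0,"x":0,"y":0,"z":0,"claw":0.05},{"rx":0,"ry":0,"rz":0,"x":0,"y":0,"z":0,"claw":0.05}]' 60
python3 - <<'E'
from h import *
p,d,P,s,C,i=grab("scene","s10")
q=p[130:290,220:340]
cv2.imwrite("pics/s10c.png",cv2.resize(q,None,fx=3.7,fy=3.7,interpolation=cv2.INTER_CUBIC)[:,:,::-1])
g=P[120:300,200:360].reshape(-1,3);col=p[120:300,200:360].reshape(-1,3).astype(int)
M=R.from_euler('xyz',s['orientation']).as_matrix()
gp=s['tcp_pos']+M[:,2]*.147; print(gp,s['tcp_pos'],s['orientation'])
r=g-gp
k=(np.hypot(r[:,0],r[:,1])<.05)&(r[:,2]<-.02)&(r[:,2]>-.14)
g=g[k]
for z in np.arange(.09,.225,.01):
    t=g[abs(g[:,2]-z)<.005]
    if len(t): print(round(z,3),len(t),np.median(t,0).round(4),t.min(0).round(4),t.max(0).round(4))
E
```

```text
time: 9.38
tcp_pos: [0.4304, -0.0149, 0.3865]
orientation: [-3.125, -0.0, 1.729]
wrist_force: [0.8, -0.7, -1.8]
finger_gap: 0.659
time: 9.72
tcp_pos: [0.4303, -0.0149, 0.3864]
orientation: [-3.125, -0.0, 1.729]
wrist_force: [-0.5, -0.9, -2.4]
finger_gap: 0.651
[ 0.42786128 -0.01528302  0.23946692] [ 0.43034619 -0.01492562  0.38644548] [-3.12451577e+00 -2.67026762e-04  1.72927874e+00]
0.12 26 [ 0.4395 -0.0064  0.1225] [ 0.4338 -0.0263  0.1196] [0.4578 0.0042 0.1249]
0.13 90 [0.4402 0.0027 0.1297] [ 0.4331 -0.0271  0.125 ] [0.4627 0.0077 0.1348]
0.14 100 [0.4396 0.0006 0.1397] [ 0.4319 -0.026   0.1351] [0.4625 0.0084 0.145 ]
0.15 71 [ 0.4401 -0.0023  0.1492] [ 0.4322 -0.0196  0.1451] [0.4618 0.0083 0.1549]
0.16 48 [ 0.4373 -0.0038  0.1601] [ 0.4324 -0.0181  0.1552] [0.4507 0.0028 0.1648]
0.17 53 [ 0.4344 -0.0044  0.17  ] [ 0.4292 -0.0168  0.1655] [0.4512 0.0022 0.1749]
0.18 52 [ 0.4312 -0.0052  0.18  ] [ 0.4269 -0.0179  0.1751] [0.4479 0.0005 0.1847]
0.19 53 [ 0.4294 -0.0051  0.1897] [ 0.4245 -0.0185  0.1851] [ 4.457e-01 -3.000e-04  1.948e-01]
0.2 57 [ 0.427  -0.0056  0.2003] [ 0.4207 -0.0199  0.1951] [ 0.4405 -0.0008  0.2049]
0.21 45 [ 0.4238 -0.0062  0.2094] [ 0.4171 -0.0242  0.205 ] [0.4413 0.0011 0.2142]
0.22 31 [ 0.4194 -0.0093  0.218 ] [ 0.415  -0.0441  0.2153] [0.4274 0.023  0.2195]
```

View pics/s10c.png

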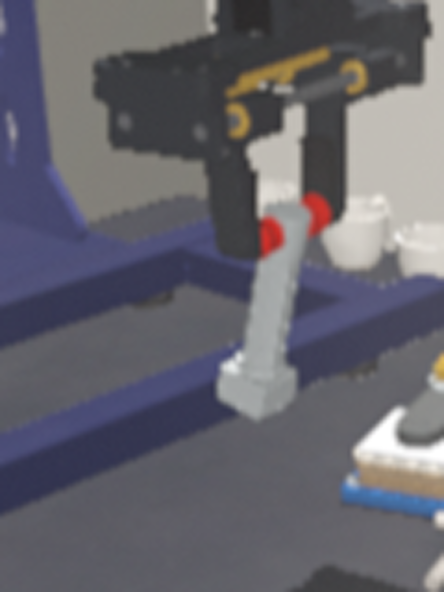

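Tilt measures about 0.26 rad at the firm grip. It seems friction-limited at low force. I'll tilt the hand 0.27 rad forward, ease again (it falls to the same limit), regrip, and bring the hand back upright, so the shaft lines up with the hand.

```bash

python3 -m handwheel '[{"rx":-4,"ry":0,"rz":0,"x":0,"y":0,"z":0,"claw":0.05},{"rx":-4,"ry":0,"rz":0,"x":0,"y":0,"z":0,"claw":0.05},{"rx":-4,"ry":0,"rz":0,"x":0,"y":0,"z":0,"claw":0.05},{"rx":-4,"ry":0,"rz":0,"x":0,"y":0,"z":0,"claw":0.05},{"rx":0,"ry":0,"rz":0,"x":0,"y":0,"z":0,"claw":0.05},{"rx":0,"ry":0,"rz":0,"x":0,"y":0,"z":0,"claw":0.05}]' 60

```

```text
time: 10.27
tcp_pos: [0.4301, -0.0149, 0.3859]
orientation: [2.872, -0.0, 1.73]
wrist_force: [-0.0, -0.2, -2.2]
finger_gap: 0.65
```

```bash

python3 -m handwheel '[{"rx":0,"ry":0,"rz":0,"x":0,"y":0,"z":0,"claw":0.05},{"rx":0,"ry":0,"rz":0,"x":0,"y":0,"z":0,"claw":0.05},{"rx":0,"ry":0,"rz":0,"x":0,"y":0,"z":0,"claw":0.05}]' 15
python3 -m handwheel '[{"rx":0,"ry":0,"rz":0,"x":0,"y":0,"z":0,"claw":0.05},{"rx":0,"ry":0,"rz":0,"x":0,"y":0,"z":0,"claw":0.05},{"rx":0,"ry":0,"rz":0,"x":0,"y":0,"z":0,"claw":0.05}]' 9
python3 -m handwheel '[{"rx":0,"ry":0,"rz":0,"x":0,"y":0,"z":0,"claw":0.05},{"rx":0,"ry":0,"rz":0,"x":0,"y":0,"z":0,"claw":0.05},{"rx":0,"ry":0,"rz":0,"x":0,"y":0,"z":0,"claw":0.05},{"rx":0,"ry":0,"rz":0,"x":0,"y":0,"z":0,"claw":0.05}]' 6
python3 -m handwheel '[{"rx":0,"ry":0,"rz":0,"x":0,"y":0,"z":0,"claw":0.05},{"rx":0,"ry":0,"rz":0,"x":0,"y":0,"z":0,"claw":0.05},{"rx":0,"ry":0,"rz":0,"x":0,"y":0,"z":0,"claw":0.05},{"rx":0,"ry":0,"rz":0,"x":0,"y":0,"z":0,"claw":0.05}]' 5
python3 -m handwheel '[{"rx":0,"ry":0,"rz":0,"x":0,"y":0,"z":0,"claw":0.05},{"rx":0,"ry":0,"rz":0,"x":0,"y":0,"z":0,"claw":0.05},{"rx":0,"ry":0,"rz":0,"x":0,"y":0,"z":0,"claw":0.05},{"rx":0,"ry":0,"rz":0,"x":0,"y":0,"z":0,"claw":0.05}]' 60
cat > sc.py <<'E'
from h import *
import sys
tag=sys.argv[1]
p,d,P,s,C,i=grab("scene",tag)
M=R.from_euler('xyz',s['orientation']).as_matrix()
gp=s['tcp_pos']+M[:,2]*.147; print(gp,s['tcp_pos'],s['orientation'])
E=np.linalg.inv(C);c=E[:3,:3]@gp+E[:3,3];u=int(c[0]/c[2]*i['fx']+i['cx']);v=int(c[1]/c[2]*i['fy']+i['cy'])
print('gp px',u,v)
a,b=max(v-60,0),max(u-70,0);q=p[a:a+160,b:b+140]
cv2.imwrite(f"pics/{tag}c.png",cv2.resize(q,None,fx=3.7,fy=3.7,interpolation=cv2.INTER_CUBIC)[:,:,::-1])
r=P-gp
k=(np.hypot(r[...,0],r[...,1])<.05)&(r[...,2]<-.03)&(r[...,2]>-.075)&(p.min(-1)>70)&(np.ptp(p.astype(int),axis=-1)<40)
g=P[k]
zs=np.arange(r[k][:,2].min()+gp[2],r[k][:,2].max()+gp[2],.006);L=[]
for z in zs:
    t=g[abs(g[:,2]-z)<.004]
    if len(t)>10: L.append(np.median(t,0))
L=np.array(L);print(len(g),np.polyfit(L[:,2],L[:,0],1)[0],np.polyfit(L[:,2],L[:,1],1)[0])
n=np.array(L);c=n-n.mean(0);w=np.linalg.svd(c)[2][0];w*=np.sign(w[2]);print('axis tool',(w@M).round(3),'world',w.round(3))
E
python3 sc.py s11
```

```text
time: 10.52
tcp_pos: [0.43, -0.0149, 0.3858]
orientation: [2.878, -0.001, 1.73]
wrist_force: [0.3, 0.7, -2.5]
finger_gap: 0.656
time: 10.77
tcp_pos: [0.4306, -0.0148, 0.3857]
orientation: [2.88, -0.001, 1.73]
wrist_force: [0.5, 0.8, -3.1]
finger_gap: 0.657
time: 11.1
tcp_pos: [0.4309, -0.0148, 0.3855]
orientation: [2.881, -0.001, 1.73]
wrist_force: [0.6, 0.3, -1.7]
finger_gap: 0.658
time: 11.43
tcp_pos: [0.4308, -0.0148, 0.3856]
orientation: [2.88, -0.001, 1.73]
wrist_force: [0.2, -0.3, -2.7]
finger_gap: 0.656
time: 11.77
tcp_pos: [0.4308, -0.0148, 0.3856]
orientation: [2.88, -0.001, 1.73]
wrist_force: [0.5, -0.1, -2.0]
finger_gap: 0.651
[ 0.46830496 -0.00864442  0.24362075] [ 0.43081317 -0.01479098  0.38562633] [ 2.88017544e+00 -7.91162945e-04  1.73033776e+00]
gp px 279 178
231 -0.1594742442735478 -0.055764425690118226
axis tool [-0.029  0.096 -0.995] world [-0.157 -0.055  0.986]
```

View pics/s11c.png

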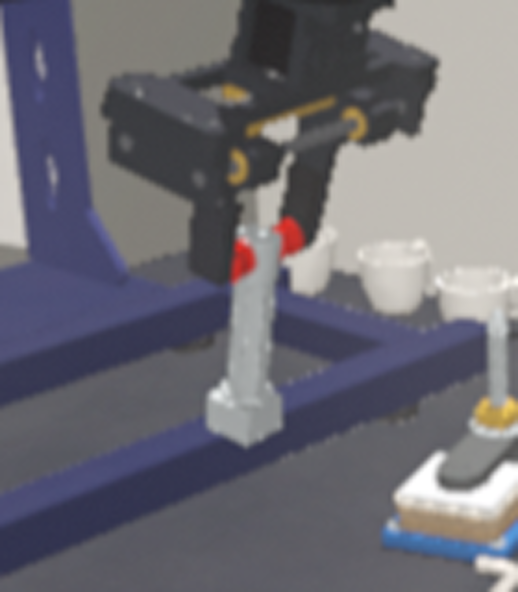

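The shaft is now about 0.16 rad off plumb with the hand at 0.26, so tilting the hand back 0.16 makes it plumb. The picture shows the spanner firmly held, socket near (275,230) in the full view. I'll also raise it and locate the clamp in the top picture.

```bash

python3 -m handwheel '[{"rx":3,"ry":0,"rz":0,"x":0,"y":0,"z":-0.02,"claw":0.05},{"rx":3,"ry":0,"rz":0,"x":0,"y":0,"z":-0.02,"claw":0.05},{"rx":3,"ry":0,"rz":0,"x":0,"y":0,"z":-0.015,"claw":0.05},{"rx":0,"ry":0,"rz":0,"x":0,"y":0,"z":0,"claw":0.05},{"rx":0,"ry":0,"rz":0,"x":0,"y":0,"z":0,"claw":0.05},{"rx":0,"ry":0,"rz":0,"x":0,"y":0,"z":0,"claw":0.05},{"rx":0,"ry":0,"rz":0,"x":0,"y":0,"z":0,"claw":0.05}]'
python3 sc.py s12
python3 - <<'E'
from h import *
p=cv2.imread("pics/top0.png")[:,:,::-1];d=np.load("top0.npy");i=imaging.camera_info("top");C=np.linalg.inv(i['extrinsics'])
v,u=np.mgrid[:480,:640]
P=np.stack([(u-i['cx'])/i['fx']*d,(v-i['cy'])/i['fy']*d,d],-1)@C[:3,:3].T+C[:3,3]
r,g,b=[p[...,k].astype(int) for k in range(3)]
m=(b>110)&(b-r>60)&(u>310)&(u<420)&(v>195)&(v<280)
def onplane(u,v,z):
    ray=C[:3,:3]@np.array([(u-i['cx'])/i['fx'],(v-i['cy'])/i['fy'],1]);t=(z-C[2,3])/ray[2];return C[:3,3]+t*ray
vv,uu=np.nonzero(m)
pts=np.array([onplane(a,c,.012)[:2] for a,c in zip(uu,vv)])
rr=cv2.minAreaRect((pts*1000).astype(np.float32));print(m.sum(),rr)
# washer: white ring near (383,232) 
for a,c in ((383,232),(380,235),(386,229)): print(a,c,P[c,a],p[c,a],onplane(a,c,.05))
E
```

```text
time: 12.4
tcp_pos: [0.4184, -0.0166, 0.4385]
orientation: [3.043, -0.002, 1.73]
wrist_force: [-0.3, -0.3, -1.8]
finger_gap: 0.645
[ 0.4326646  -0.01405972  0.29217657] [ 0.41841007 -0.01661842  0.43846144] [ 3.04293020e+00 -1.83501287e-03  1.72986900e+00]
gp px 292 155
269 -0.034323433815259985 0.006318154836200371
axis tool [ 0.014  0.066 -0.998] world [-0.034  0.006  0.999]
868 ((491.886474609375, -205.0030059814453), (83.74972534179688, 135.02169799804688), 19.70026206970215)
383 232 [ 0.49796819 -0.23026045  0.1084533 ] [109 117 115] [ 0.50232863 -0.23562069  0.05      ]
380 235 [ 0.49536793 -0.22833443  0.06442004] [142 115  53] [ 0.49636569 -0.22957778  0.05      ]
386 229 [ 0.50201009 -0.23403292  0.12854989] [241 246 245] [ 0.50829445 -0.24166651  0.05      ]
```

View pics/s12c.png

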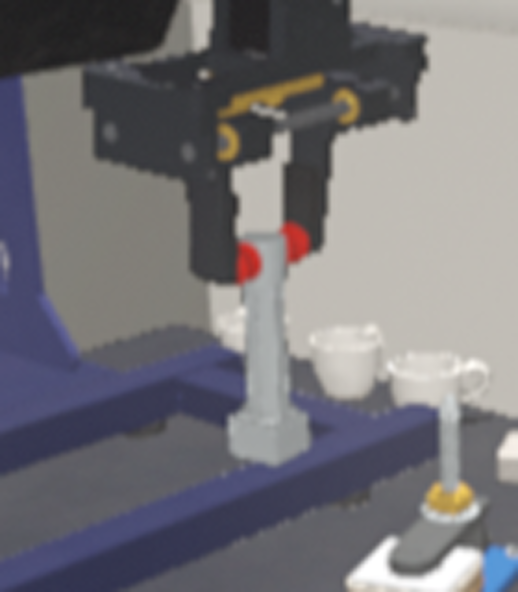

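The shaft is plumb to within about 0.03 rad. The clamp fit gives the stud at about (0.502, −0.233) with base yaw 19.7°, matching depth at the stud top. Next I move past the stud so the wrist camera sees the nut.

```bash

python3 -m handwheel '[{"rx":1,"ry":0,"rz":0,"x":-0.015,"y":0.006,"z":0,"claw":0.05},{"rx":1,"ry":0,"rz":0,"x":-0.028,"y":0.012,"z":0,"claw":0.05},{"rx":0,"ry":0,"rz":0,"x":-0.028,"y":0.012,"z":0,"claw":0.05},{"rx":0,"ry":0,"rz":0,"x":-0.028,"y":0.012,"z":0,"claw":0.05},{"rx":0,"ry":0,"rz":0,"x":-0.028,"y":0.012,"z":0,"claw":0.05},{"rx":0,"ry":0,"rz":0,"x":-0.028,"y":0.012,"z":0,"claw":0.05},{"rx":0,"ry":0,"rz":0,"x":-0.028,"y":0.012,"z":0,"claw":0.05},{"rx":0,"ry":0,"rz":0,"x":-0.025,"y":0.012,"z":0,"claw":0.05},{"rx":0,"ry":0,"rz":0,"x":-0.01,"y":0.004,"z":0,"claw":0.05},{"rx":0,"ry":0,"rz":0,"x":0,"y":0,"z":0,"claw":0.05},{"rx":0,"ry":0,"rz":0,"x":0,"y":0,"z":0,"claw":0.05},{"rx":0,"ry":0,"rz":0,"x":0,"y":0,"z":0,"claw":0.05}]'
python3 - <<'E'
from h import *
p,d,P,s,C,i=grab("wrist","w13");np.savez("w13.npz",p=p,d=d,P=P,C=C)
print(s['q'],s['tcp_pos'],s['orientation'])
E
```

```text
time: 13.45
tcp_pos: [0.5469, -0.2242, 0.4287]
orientation: [3.089, -0.013, 1.732]
wrist_force: [-0.1, -0.6, -2.0]
finger_gap: 0.651
[-0.44316775  0.07942138  1.77439324  0.04276753  1.25170217 -2.18716447] [ 0.54692603 -0.2242078   0.42871219] [ 3.08862531 -0.01280857  1.73165038]
```

View pics/w13.png

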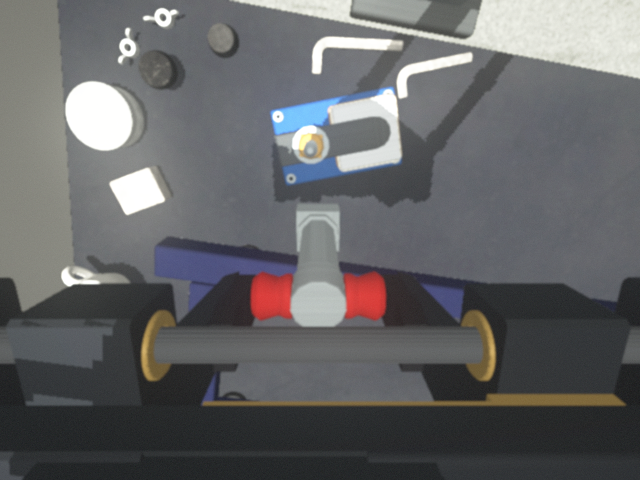

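The view shows the clamp with stud and nut at about (311,145), and the hanging key's socket at (319,225).

```bash

python3 - <<'E'
from h import *
f=np.load("w13.npz");p,P,C,d=f['p'],f['P'],f['C'],f['d'];i=imaging.camera_info("wrist")
cv2.imwrite("pics/nut13.png",cv2.resize(p[120:170,285:340],None,fx=12,fy=12,interpolation=cv2.INTER_CUBIC)[:,:,::-1])
v,u=np.mgrid[:480,:640]
r,g,b=[p[...,k].astype(int) for k in range(3)]
m=(b-r>50)&(u>250)&(u<420)&(v>70)&(v<200)
def onplane(u,v,z):
    ray=C[:3,:3]@np.array([(u-i['cx'])/i['fx'],(v-i['cy'])/i['fy'],1]);t=(z-C[2,3])/ray[2];return C[:3,3]+t*ray
vv,uu=np.nonzero(m)
pts=np.array([onplane(a,c,.012)[:2] for a,c in zip(uu,vv)])
rr=cv2.minAreaRect((pts*1000).astype(np.float32));print(m.sum(),rr)
# stud points by depth
k=(P[...,2]>.072)&(P[...,2]<.135)&(u>295)&(u<330)&(v>130)&(v<165)
for z0 in np.arange(.075,.135,.01):
    t=P[k&(abs(P[...,2]-z0)<.005)]
    if len(t):print(round(z0,3),len(t),t.mean(0).round(4))
y=(r-b>40)&(u>295)&(u<330)&(v>130)&(v<165)
vv,uu=np.nonzero(y);print(y.sum(),P[y].mean(0))
q=np.array([onplane(a,c,.066)[:2] for a,c in zip(uu,vv)])*1000;print(cv2.minAreaRect(q.astype(np.float32)))
E
```

```text
2754 ((491.35015869140625, -207.93064880371094), (83.30191040039062, 135.58511352539062), 19.811145782470703)
0.075 3 [ 0.4978 -0.2318  0.0769]
0.085 6 [ 0.4964 -0.2366  0.0862]
0.095 5 [ 0.4974 -0.2362  0.0948]
0.105 8 [ 0.4965 -0.236   0.1062]
0.115 19 [ 0.4999 -0.2368  0.1184]
0.125 157 [ 0.5017 -0.2358  0.125 ]
329 [ 0.49975077 -0.23552815  0.06699706]
((501.3720703125, -235.48924255371094), (21.835350036621094, 22.356428146362305), 6.061112403869629)
```

View pics/nut13.png

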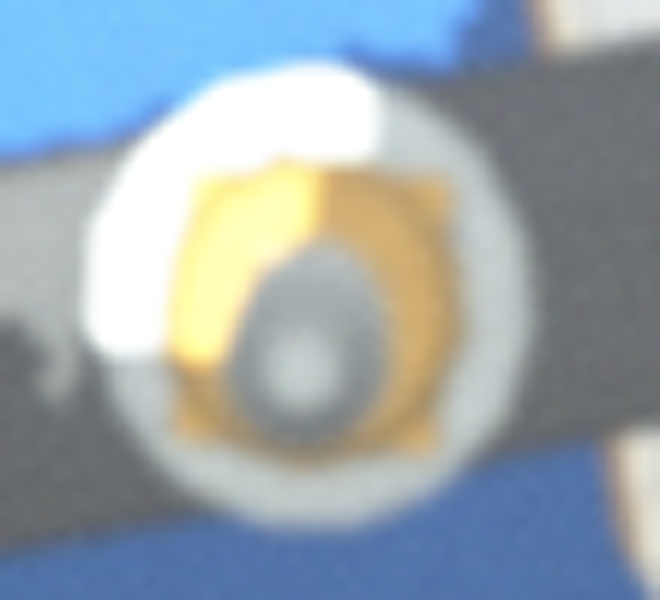

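```bash

python3 - <<'E'
from h import *
f=np.load("w13.npz");p,P,C,d=f['p'],f['P'],f['C'],f['d'];i=imaging.camera_info("wrist")
cv2.imwrite("pics/key13.png",cv2.resize(p[190:335,235:405],None,fx=4.5,fy=4.5,interpolation=cv2.INTER_CUBIC)[:,:,::-1])
he=i['hand_eye']
M=C[:3,:3]@he[:3,:3].T; t=C[:3,3]-M@he[:3,3]
T=(P-t)@M
for v in range(196,330,4):
    uu=np.arange(240,400);ok=(T[v,uu,2]<.28)&(T[v,uu,2]>.12)&(abs(T[v,uu,0])<.024)&(p[v,uu].min(-1)>70)
    u=uu[ok]
    if len(u): print(v,u.min(),u.max(),np.median(T[v,u],0).round(4), T[v,u,0].min().round(4),T[v,u,0].max().round(4))
print(M.round(4),t)
E
```

```text
204 297 337 [-0.0021 -0.0252  0.2617] -0.0163 0.0122
208 296 338 [-0.0021 -0.0242  0.2511] -0.0165 0.0124
212 296 338 [-0.002  -0.0226  0.2449] -0.016 0.012
216 296 338 [-0.002  -0.0201  0.2438] -0.016 0.012
220 296 338 [-0.002  -0.0182  0.2402] -0.0161 0.0121
224 296 338 [-0.002  -0.0159  0.2382] -0.0162 0.0121
228 296 338 [-0.002  -0.0155  0.2291] -0.0164 0.0122
232 296 338 [-0.002  -0.0149  0.221 ] -0.0164 0.0122
236 296 338 [-0.0019 -0.0145  0.213 ] -0.0164 0.0124
240 296 338 [-0.0022 -0.0139  0.2066] -0.0165 0.0125
244 296 338 [-0.0022 -0.0136  0.1995] -0.0165 0.0124
248 297 338 [-0.0016 -0.0133  0.1931] -0.0159 0.0125
252 299 336 [-0.0016 -0.0132  0.1865] -0.0118 0.0086
256 298 336 [-0.0019 -0.0129  0.181 ] -0.0121 0.0081
260 298 337 [-0.0016 -0.0126  0.1757] -0.0117 0.0085
264 297 337 [-0.0018 -0.0129  0.1691] -0.0121 0.0081
268 297 338 [-0.0016 -0.0127  0.1646] -0.0117 0.0086
272 295 340 [-0.0016 -0.0121  0.1611] -0.0121 0.0089
276 279 343 [-0.0018 -0.0117  0.1573] -0.0188 0.0099
280 292 343 [-0.0014 -0.0111  0.1542] -0.0131 0.0098
284 291 345 [-0.0014 -0.0103  0.152 ] -0.0132 0.01
288 291 345 [-0.0014 -0.0088  0.1513] -0.0131 0.0101
292 290 345 [-0.0016 -0.0071  0.1512] -0.0132 0.0099
296 289 347 [-0.0012 -0.0052  0.1515] -0.0135 0.0107
300 289 347 [-0.001  -0.0034  0.1513] -0.0135 0.0108
304 289 347 [-0.0014 -0.0015  0.1515] -0.0136 0.0108
308 289 347 [-0.0012  0.0004  0.1517] -0.0135 0.0108
312 289 346 [-0.0016  0.0024  0.1519] -0.0137 0.0105
316 273 345 [-0.002   0.0044  0.1521] -0.0211 0.0103
320 295 340 [-0.0016  0.0063  0.1523] -0.0112 0.008
324 300 335 [-0.0016  0.0084  0.1526] -0.0091 0.0059
[[-0.1601  0.9858  0.0502]
 [ 0.987   0.1593  0.0211]
 [ 0.0128  0.0529 -0.9985]] [ 0.54692603 -0.2242078   0.42871219]
```

View pics/key13.png

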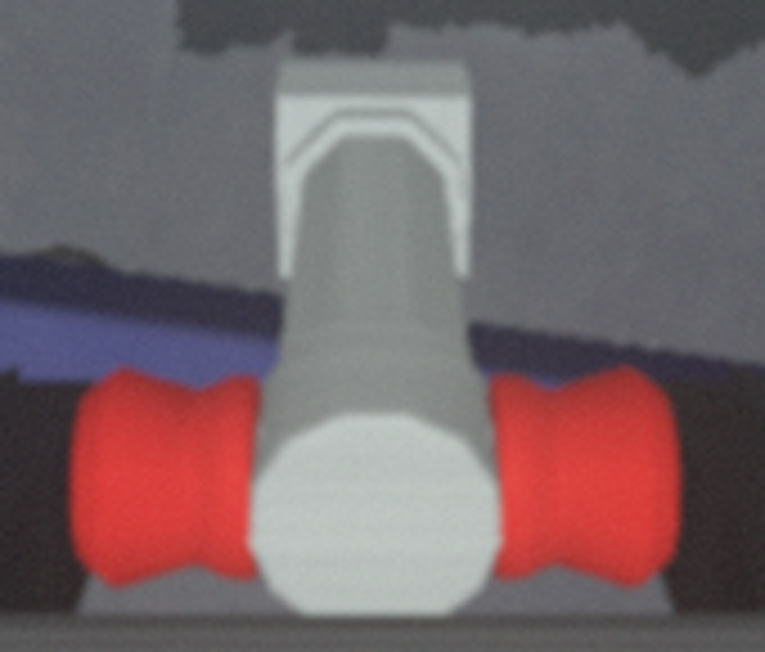

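The nut's flats fit at yaw ≈ 6° (nut ≈ 0.24 rad), and the key is at 9.2°. I level the crossbar, turn 3°, and move back over the stud.

```bash

python3 -m handwheel '[{"rx":0,"ry":-0.7,"rz":1.5,"x":0,"y":-0.012,"z":0,"claw":0.05},{"rx":0,"ry":0,"rz":1.5,"x":0,"y":-0.014,"z":0,"claw":0.05},{"rx":0,"ry":0,"rz":0,"x":-0.001,"y":-0.013,"z":0,"claw":0.05},{"rx":0,"ry":0,"rz":0,"x":-0.001,"y":-0.01,"z":0,"claw":0.05},{"rx":0,"ry":0,"rz":0,"x":0,"y":-0.003,"z":0,"claw":0.05},{"rx":0,"ry":0,"rz":0,"x":0,"y":0,"z":0,"claw":0.05},{"rx":0,"ry":0,"rz":0,"x":0,"y":0,"z":0,"claw":0.05},{"rx":0,"ry":0,"rz":0,"x":0,"y":0,"z":0,"claw":0.05}]'
python3 - <<'E'
from h import *
p,d,P,s,C,i=grab("wrist","w14");np.savez("w14.npz",p=p,d=d,P=P,C=C)
print(s['tcp_pos'],s['orientation'])
M=R.from_euler('xyz',s['orientation']).as_matrix();print(M.round(4))
print('mouth',s['tcp_pos']+M@[-.002,-.009,.264])
E
python3 sc.py s14
```

```text
time: 14.17
tcp_pos: [0.4899, -0.2259, 0.4269]
orientation: [3.086, -0.004, 1.686]
wrist_force: [0.0, 0.0, -2.5]
finger_gap: 0.643
[ 0.48994817 -0.22590522  0.42691316] [ 3.08636052 -0.00408522  1.68558276]
[[-0.1145  0.9919  0.0544]
 [ 0.9934  0.1141  0.0104]
 [ 0.0041  0.0552 -0.9985]]
mouth [ 0.4956045  -0.22618028  0.16281293]
[ 0.49809083 -0.22437771  0.28011909] [ 0.49010135 -0.22591081  0.42689381] [ 3.08637722 -0.00413766  1.68566072]
gp px 341 138
196 0.01578988760875346 -0.016179819184113868
axis tool [-0.014  0.069 -0.998] world [ 0.016 -0.016  1.   ]
```

View pics/w14.png

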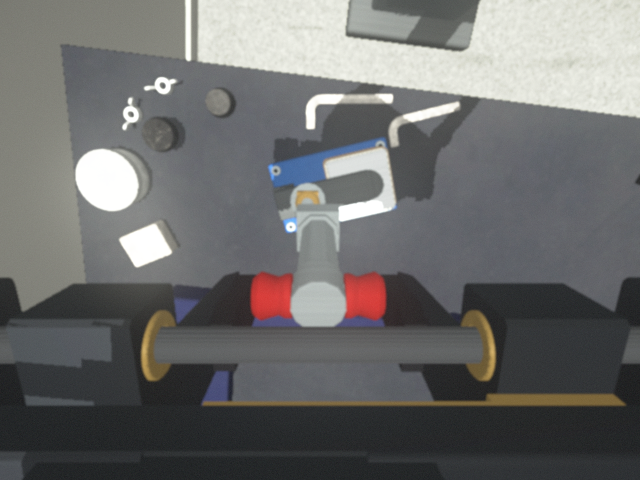

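View pics/s14c.png

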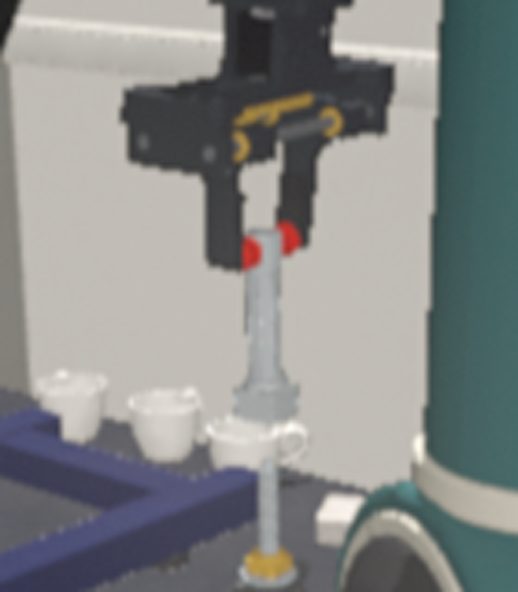

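Wrist view: nut at (307,197), just hidden behind the socket (319,225). The scene view shows the key plumb and nearly in line with the stud. Fine correction about −10 mm in tool x and +5 mm in y.

```bash

python3 -m handwheel '[{"rx":0,"ry":-0.2,"rz":0,"x":-0.005,"y":0.003,"z":0,"claw":0.05},{"rx":0,"ry":0,"rz":0,"x":-0.005,"y":0.002,"z":0,"claw":0.05},{"rx":0,"ry":0,"rz":0,"x":0,"y":0,"z":0,"claw":0.05},{"rx":0,"ry":0,"rz":0,"x":0,"y":0,"z":0,"claw":0.05},{"rx":0,"ry":0,"rz":0,"x":0,"y":0,"z":0,"claw":0.05},{"rx":0,"ry":0,"rz":0,"x":0,"y":0,"z":0,"claw":0.05}]'
cat > w.py <<'E'
from h import *
import sys
p,d,P,s,C,i=grab("wrist",sys.argv[1])
M=R.from_euler('xyz',s['orientation']).as_matrix()
m=s['tcp_pos']+M@[-.002,-.009,.264]
D=np.array([.5015,-.2358,.052])-m
print(s['tcp_pos'].round(4),s['orientation'].round(3),'mouth',m.round(4),'need world',D.round(4),'tool xy',(M.T@[D[0],D[1],0]).round(4), 'F',s['wrist_force'].round(1))
# project stud-base and tip in image
def proj(X):
    c=np.linalg.inv(C)@np.append(X,1);return (c[0]/c[2]*i['fx']+i['cx']).round(1),(c[1]/c[2]*i['fy']+i['cy']).round(1)
print('mouth px',proj(m),'stud tip px',proj(np.array([.5015,-.2358,.13])),'nut px',proj(np.array([.5015,-.2358,.066])))
cv2.imwrite(f"pics/{sys.argv[1]}c.png",cv2.resize(p[170:335,235:405],None,fx=3.6,fy=3.6,interpolation=cv2.INTER_CUBIC)[:,:,::-1])
E
python3 w.py w15; python3 sc.py s15
```

```text
time: 14.77
tcp_pos: [0.4988, -0.237, 0.4266]
orientation: [3.087, -0.0, 1.686]
wrist_force: [0.2, -0.2, -2.4]
finger_gap: 0.642
[ 0.4988 -0.237   0.4266] [ 3.087 -0.     1.686] mouth [ 0.5045 -0.2382  0.1626] need world [-0.003   0.0024 -0.1106] tool xy [ 0.0027 -0.0027 -0.0001] F [ 0.2 -0.2 -2.4]
mouth px (np.float64(317.1), np.float64(225.3)) stud tip px (np.float64(320.5), np.float64(211.0)) nut px (np.float64(320.0), np.float64(195.6))
[ 0.50674852 -0.23597563  0.27983697] [ 0.4987317  -0.23697322  0.42661481] [ 3.08661017e+00 -4.73831521e-04  1.68598867e+00]
gp px 342 136
188 0.025327652904141726 -0.014402862495814628
axis tool [-0.017  0.078 -0.997] world [ 0.025 -0.014  1.   ]
```

View pics/w15c.png

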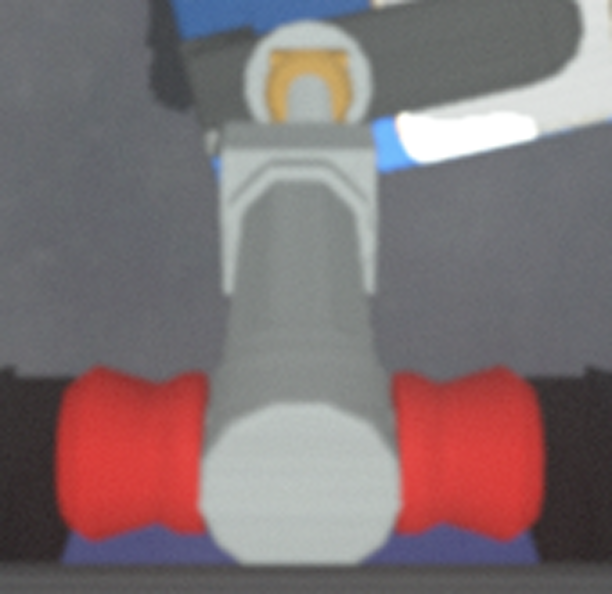

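View pics/s15c.png

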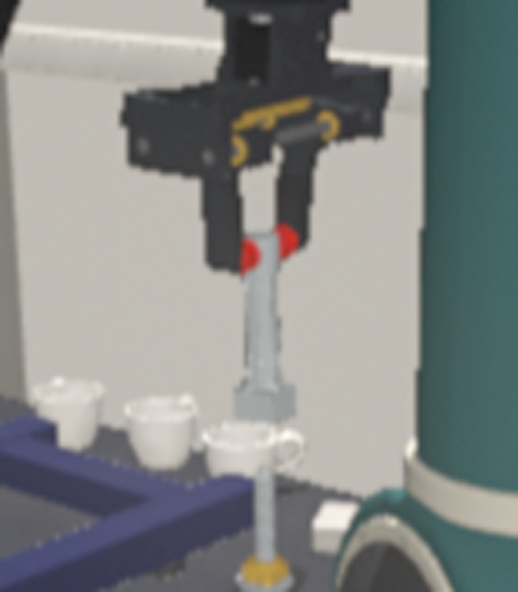

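The nut's flats line up with the socket in the wrist view (nut centre at about (321,193), socket centre (318,217)). The estimate says to shift about +2.7 mm in tool x and −2.7 mm in y. I'll also tilt 1° for plumb.

```bash

python3 -m handwheel '[{"rx":-1,"ry":0,"rz":0,"x":0.0027,"y":-0.007,"z":0,"claw":0.05},{"rx":0,"ry":0,"rz":0,"x":0,"y":0,"z":0,"claw":0.05},{"rx":0,"ry":0,"rz":0,"x":0,"y":0,"z":0,"claw":0.05},{"rx":0,"ry":0,"rz":0,"x":0,"y":0,"z":0,"claw":0.05},{"rx":0,"ry":0,"rz":0,"x":0,"y":0,"z":0,"claw":0.05}]'
python3 w.py w16; python3 sc.py s16
python3 - <<'E'
from h import *
# scene relative check: project predicted stud & mouth
p=cv2.imread("pics/s16.png")[:,:,::-1];i=imaging.camera_info("scene");E=i['extrinsics']
s=monitor.get_state();M=R.from_euler('xyz',s['orientation']).as_matrix();m=s['tcp_pos']+M@[-.002,-.009,.264]
def pr(X):
    c=E[:3,:3]@X+E[:3,3];return c[0]/c[2]*i['fx']+i['cx'],c[1]/c[2]*i['fy']+i['cy']
print('pred stud tip',pr(np.array([.5015,-.2358,.13])),'base',pr(np.array([.5015,-.2358,.07])),'mouth',pr(m),'bar',pr(s['tcp_pos']+M@[-.0015,.0005,.162]))
g=p.min(-1).astype(int)
cv2.imwrite("pics/s16d.png",cv2.resize(p[130:250,310:370],None,fx=6,fy=5,interpolation=cv2.INTER_CUBIC)[:,:,::-1])
E
```

```text
time: 15.28
tcp_pos: [0.49, -0.2344, 0.4262]
orientation: [3.067, -0.001, 1.686]
wrist_force: [-0.6, -0.0, -1.1]
finger_gap: 0.646
[ 0.49   -0.2344  0.4262] [ 3.067e+00 -1.000e-03  1.686e+00] mouth [ 0.5007 -0.235   0.1623] need world [ 0.0008 -0.0008 -0.1103] tool xy [-0.0009  0.0007  0.0001] F [-0.6 -0.  -1.1]
mouth px (np.float64(317.1), np.float64(225.3)) stud tip px (np.float64(316.0), np.float64(214.4)) nut px (np.float64(316.3), np.float64(197.2))
[ 0.50080341 -0.23304503  0.27966359] [ 0.49000367 -0.23438864  0.42626018] [ 3.06749340e+00 -6.18178868e-04  1.68624534e+00]
gp px 343 137
182 0.034774200928683205 -0.01239283483786904
axis tool [-0.016  0.107 -0.994] world [ 0.035 -0.012  0.999]
pred stud tip (np.float64(344.35431260917096), np.float64(200.91683857463698)) base (np.float64(344.5326903803848), np.float64(224.5396197897112)) mouth (np.float64(344.25641977513095), np.float64(187.90432786021148)) bar (np.float64(343.1114108760571), np.float64(144.05794656841613))
```

View pics/s16d.png

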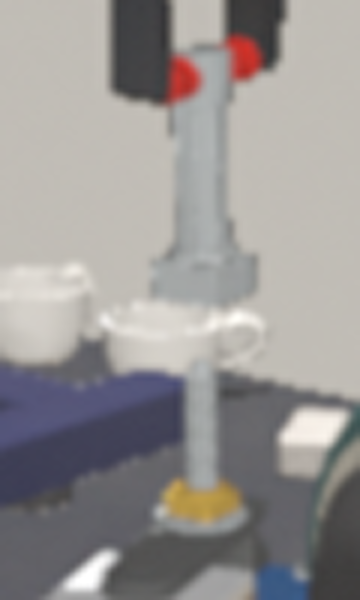

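View pics/w16c.png

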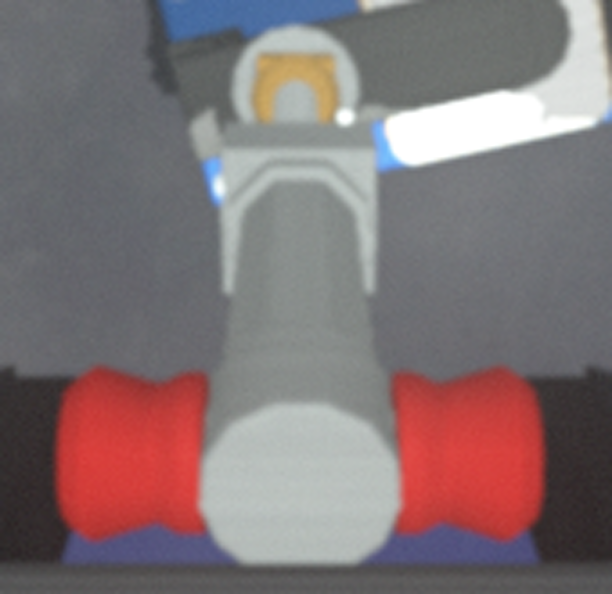

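```bash

python3 -m handwheel '[{"rx":0,"ry":0,"rz":0,"x":-0.001,"y":-0.0003,"z":0.012,"claw":0.05},{"rx":0,"ry":0,"rz":0,"x":0,"y":-0.0009,"z":0.012,"claw":0.05},{"rx":0,"ry":0,"rz":0,"x":0,"y":0,"z":0,"claw":0.05},{"rx":0,"ry":0,"rz":0,"x":0,"y":0,"z":0,"claw":0.05},{"rx":0,"ry":0,"rz":0,"x":0,"y":0,"z":0,"claw":0.05}]'
python3 w.py w17
python3 - <<'E'
from h import *
p,d,P,s,C,i=grab("scene","s17")
cv2.imwrite("pics/s17d.png",cv2.resize(p[130:250,310:370],None,fx=6,fy=5,interpolation=cv2.INTER_CUBIC)[:,:,::-1])
p,d,P,s,C,i=grab("top","t17")
cv2.imwrite("pics/t17d.png",cv2.resize(p[190:290,320:440],None,fx=6,fy=6,interpolation=cv2.INTER_CUBIC)[:,:,::-1])
E
```

```text
time: 15.8
tcp_pos: [0.4908, -0.2353, 0.3984]
orientation: [3.069, -0.002, 1.686]
wrist_force: [-0.5, 0.3, -1.1]
finger_gap: 0.649
[ 0.4908 -0.2353  0.3984] [ 3.069e+00 -2.000e-03  1.686e+00] mouth [ 0.501  -0.2357  0.1345] need world [ 0.0005 -0.0001 -0.0825] tool xy [-0.0002  0.0004  0.    ] F [-0.5  0.3 -1.1]
mouth px (np.float64(317.1), np.float64(225.3)) stud tip px (np.float64(316.9), np.float64(224.1)) nut px (np.float64(316.9), np.float64(203.7))
```

View pics/s17d.png

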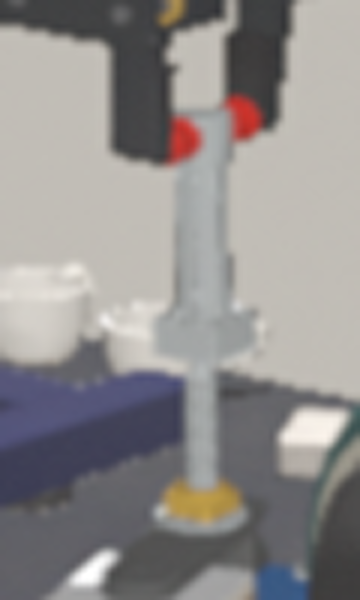

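View pics/w17c.png

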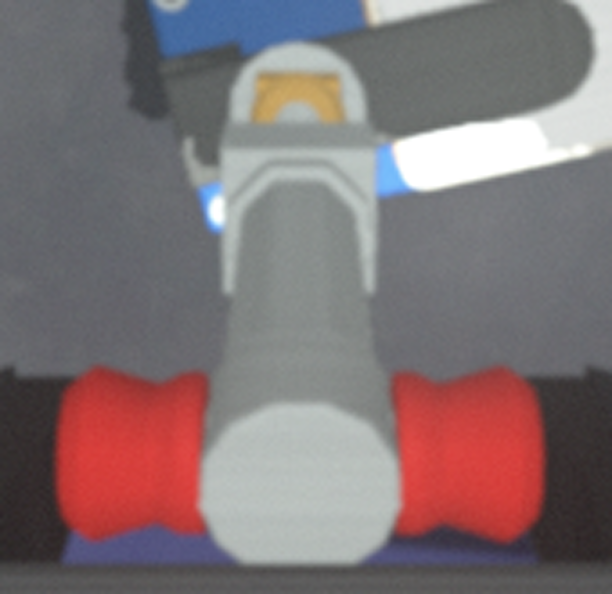

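Both views show the socket centred over the stud (scene: stud col ≈ 203 in the crop, socket 203). I'll descend in small steps and watch the force.

```bash

python3 -m handwheel '[{"rx":0,"ry":0,"rz":0,"x":0,"y":-0.0004,"z":0.008,"claw":0.05},{"rx":0,"ry":0,"rz":0,"x":0,"y":-0.0005,"z":0.007,"claw":0.05},{"rx":0,"ry":0,"rz":0,"x":0,"y":0,"z":0,"claw":0.05}]'
python3 -m handwheel '[{"rx":0,"ry":0,"rz":0,"x":0,"y":-0.0004,"z":0.006,"claw":0.05},{"rx":0,"ry":0,"rz":0,"x":0,"y":0,"z":0,"claw":0.05}]'
python3 -m handwheel '[{"rx":0,"ry":0,"rz":0,"x":0,"y":-0.0004,"z":0.006,"claw":0.05},{"rx":0,"ry":0,"rz":0,"x":0,"y":0,"z":0,"claw":0.05}]'
python3 w.py w18
```

```text
time: 16.2
tcp_pos: [0.4918, -0.2357, 0.3846]
orientation: [3.065, 0.001, 1.686]
wrist_force: [-1.5, -0.9, -2.2]
finger_gap: 0.65
time: 16.37
tcp_pos: [0.4917, -0.2356, 0.3775]
orientation: [3.066, 0.001, 1.686]
wrist_force: [-0.3, -0.0, -2.4]
finger_gap: 0.646
time: 16.53
tcp_pos: [0.4917, -0.2355, 0.3707]
orientation: [3.066, 0.001, 1.686]
wrist_force: [-0.9, 1.3, -2.2]
finger_gap: 0.648
[ 0.4917 -0.2355  0.3707] [3.066e+00 1.000e-03 1.686e+00] mouth [ 0.5029 -0.2364  0.1067] need world [-0.0014  0.0006 -0.0547] tool xy [ 0.0008 -0.0013 -0.0001] F [-0.9  1.3 -2.2]
mouth px (np.float64(317.1), np.float64(225.3)) stud tip px (np.float64(318.2), np.float64(233.9)) nut px (np.float64(318.2), np.float64(209.3))
```

The stud tip is about 8 mm into the bore with no contact force. I'll continue down.

```bash

python3 -m handwheel '[{"rx":0,"ry":0,"rz":0,"x":0.0006,"y":-0.0015,"z":0.007,"claw":0.05},{"rx":0,"ry":0,"rz":0,"x":0,"y":-0.0005,"z":0.007,"claw":0.05},{"rx":0,"ry":0,"rz":0,"x":0,"y":0,"z":0,"claw":0.05}]'
python3 -m handwheel '[{"rx":0,"ry":0,"rz":0,"x":0,"y":-0.0005,"z":0.007,"claw":0.05},{"rx":0,"ry":0,"rz":0,"x":0,"y":-0.0005,"z":0.007,"claw":0.05},{"rx":0,"ry":0,"rz":0,"x":0,"y":0,"z":0,"claw":0.05}]'
python3 w.py w19
```

```text
time: 16.83
tcp_pos: [0.4913, -0.2354, 0.3569]
orientation: [3.063, 0.002, 1.686]
wrist_force: [-0.7, 0.6, -2.5]
finger_gap: 0.643
time: 17.08
tcp_pos: [0.4912, -0.2353, 0.3411]
orientation: [3.064, 0.002, 1.686]
wrist_force: [-0.5, 0.3, -2.8]
finger_gap: 0.647
[ 0.4912 -0.2353  0.3411] [3.064e+00 2.000e-03 1.686e+00] mouth [ 0.503  -0.2365  0.0772] need world [-0.0015  0.0007 -0.0252] tool xy [ 0.0009 -0.0014 -0.0001] F [-0.5  0.3 -2.8]
mouth px (np.float64(317.1), np.float64(225.3)) stud tip px (np.float64(318.1), np.float64(250.3)) nut px (np.float64(318.3), np.float64(219.1))
```

```bash

python3 -m handwheel '[{"rx":0,"ry":0,"rz":0,"x":0.0007,"y":-0.0015,"z":0.005,"claw":0.05},{"rx":0,"ry":0,"rz":0,"x":0,"y":-0.0003,"z":0.003,"claw":0.05},{"rx":0,"ry":0,"rz":0,"x":0,"y":0,"z":0,"claw":0.05}]'
python3 -m handwheel '[{"rx":0,"ry":0,"rz":0,"x":0,"y":-0.0003,"z":0.004,"claw":0.05},{"rx":0,"ry":0,"rz":0,"x":0,"y":0,"z":0,"claw":0.05}]'
python3 -m handwheel '[{"rx":0,"ry":0,"rz":0,"x":0,"y":-0.0003,"z":0.004,"claw":0.05},{"rx":0,"ry":0,"rz":0,"x":0,"y":0,"z":0,"claw":0.05}]'
python3 w.py w20
```

```text
time: 17.38
tcp_pos: [0.4902, -0.2349, 0.3329]
orientation: [3.063, 0.003, 1.686]
wrist_force: [-0.6, -0.3, -1.8]
finger_gap: 0.652
time: 17.55
tcp_pos: [0.4902, -0.2349, 0.3286]
orientation: [3.063, 0.003, 1.686]
wrist_force: [0.3, -0.1, -2.4]
finger_gap: 0.645
time: 17.72
tcp_pos: [0.4903, -0.235, 0.3244]
orientation: [3.062, 0.003, 1.686]
wrist_force: [0.2, 0.6, -2.5]
finger_gap: 0.649
[ 0.4903 -0.235   0.3244] [3.062e+00 3.000e-03 1.686e+00] mouth [ 0.5026 -0.2364  0.0605] need world [-0.0011  0.0006 -0.0085] tool xy [ 0.0007 -0.001  -0.0001] F [ 0.2  0.6 -2.5]
mouth px (np.float64(317.1), np.float64(225.3)) stud tip px (np.float64(317.7), np.float64(262.8)) nut px (np.float64(318.1), np.float64(226.3))
```

```bash

python3 -m handwheel '[{"rx":0,"ry":0,"rz":0,"x":0.0003,"y":-0.0006,"z":0.004,"claw":0.05},{"rx":0,"ry":0,"rz":0,"x":0,"y":0,"z":0,"claw":0.05}]'
python3 -m handwheel '[{"rx":0,"ry":0,"rz":0,"x":0,"y":-0.0002,"z":0.003,"claw":0.05},{"rx":0,"ry":0,"rz":0,"x":0,"y":0,"z":0,"claw":0.05}]'
python3 -m handwheel '[{"rx":0,"ry":0,"rz":0,"x":0,"y":-0.0002,"z":0.003,"claw":0.05},{"rx":0,"ry":0,"rz":0,"x":0,"y":0,"z":0,"claw":0.05}]'
```

```text
time: 17.93
tcp_pos: [0.4904, -0.2348, 0.3209]
orientation: [3.061, 0.004, 1.686]
wrist_force: [-0.2, 0.3, -2.2]
finger_gap: 0.647
time: 18.1
tcp_pos: [0.4905, -0.2348, 0.3177]
orientation: [3.061, 0.004, 1.686]
wrist_force: [-0.9, -0.4, -3.3]
finger_gap: 0.647
time: 18.27
tcp_pos: [0.4915, -0.2351, 0.3174]
orientation: [3.057, 0.005, 1.686]
wrist_force: [-1.5, 1.3, -2.5]
finger_gap: 0.649
```

```bash

python3 -m handwheel '[{"rx":0,"ry":0,"rz":0,"x":0,"y":-0.0005,"z":0.005,"claw":0.05}]'
python3 -m handwheel '[{"rx":0,"ry":0,"rz":0,"x":0,"y":0,"z":0.002,"claw":0.05},{"rx":0,"ry":0,"rz":0,"x":0,"y":0,"z":0.001,"claw":0.05}]'
python3 - <<'E'
from h import *
p,d,P,s,C,i=grab("scene","s21")
cv2.imwrite("pics/s21d.png",cv2.resize(p[150:260,300:390],None,fx=6,fy=5,interpolation=cv2.INTER_CUBIC)[:,:,::-1])
E
python3 w.py w21
```

```text
time: 18.35
tcp_pos: [0.492, -0.2352, 0.3166]
orientation: [3.056, 0.005, 1.686]
wrist_force: [-20.0, 9.2, 48.3]
finger_gap: 0.65
time: 18.52
tcp_pos: [0.4917, -0.2351, 0.317]
orientation: [3.058, 0.004, 1.686]
wrist_force: [-1.5, 0.4, -1.7]
finger_gap: 0.646
[ 0.4918 -0.2351  0.317 ] [3.057 0.004 1.686] mouth [ 0.5054 -0.2367  0.0532] need world [-0.0039  0.0009 -0.0012] tool xy [ 0.0013 -0.0037 -0.0003] F [-5.4  1.7  8.5]
mouth px (np.float64(317.1), np.float64(225.4)) stud tip px (np.float64(318.7), np.float64(264.5)) nut px (np.float64(318.9), np.float64(225.9))
```

View pics/s21d.png

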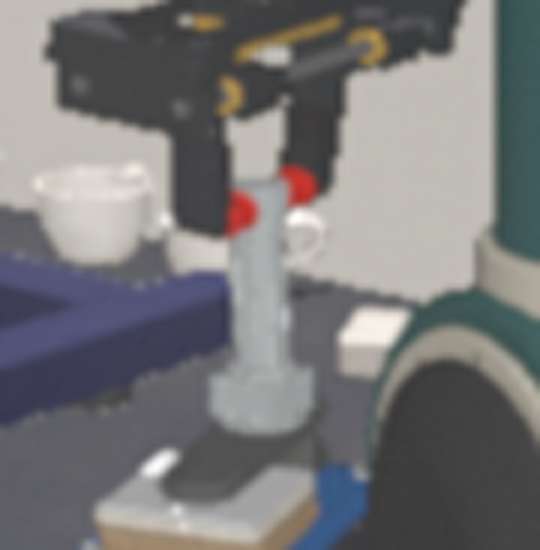

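View pics/w21c.png

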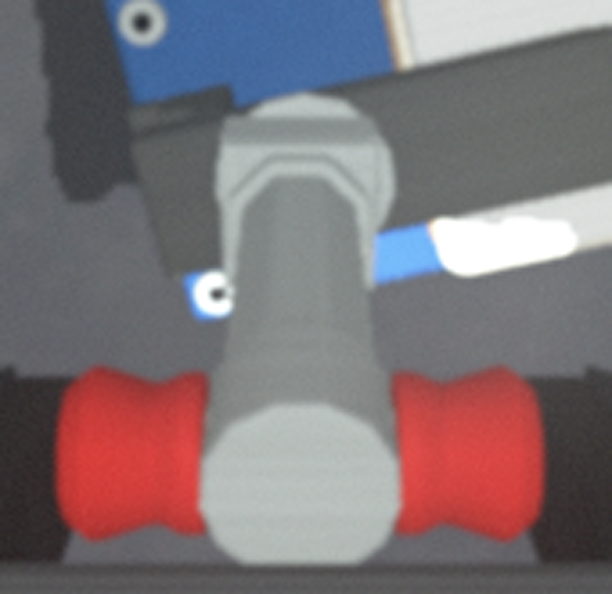

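The socket is home: the nut is fully hidden, and a 5 mm push met 48 N. I ease the grip slightly, bring the hand upright about the crossbar, then regrip.

```bash

python3 -m handwheel '[{"rx":0,"ry":0,"rz":0,"x":0,"y":0,"z":0,"claw":0.05},{"rx":0,"ry":0,"rz":0,"x":0,"y":0,"z":0,"claw":0.05},{"rx":1.6,"ry":-0.1,"rz":0,"x":0,"y":0.0045,"z":0,"claw":0.05},{"rx":1.6,"ry":-0.1,"rz":0,"x":0,"y":0.0045,"z":0,"claw":0.05},{"rx":1.6,"ry":0,"rz":0,"x":0,"y":0.0045,"z":0,"claw":0.05},{"rx":0,"ry":0,"rz":0,"x":0,"y":0,"z":0,"claw":0.05},{"rx":0,"ry":0,"rz":0,"x":0,"y":0,"z":0,"claw":0.05}]' 5
python3 w.py w22; python3 sc.py s22
```

```text
time: 19.2
tcp_pos: [0.5066, -0.2333, 0.3173]
orientation: [-3.132, 0.008, 1.686]
wrist_force: [-4.7, 1.4, 5.3]
finger_gap: 0.66
[ 0.5066 -0.2333  0.3173] [-3.132  0.008  1.686] mouth [ 0.4956 -0.2388  0.0534] need world [ 0.0059  0.003  -0.0014] tool xy [ 0.0023  0.0062 -0.0001] F [-4.7  1.4  5.3]
mouth px (np.float64(317.1), np.float64(225.2)) stud tip px (np.float64(319.9), np.float64(268.9)) nut px (np.float64(320.2), np.float64(237.7))
[ 0.50534957 -0.23466525  0.17031187] [ 0.50654244 -0.23331522  0.31730083] [-3.13247929  0.00819444  1.68558561]
gp px 342 184
163 0.030835410659753 -0.018316758279877027
axis tool [-0.03   0.02  -0.999] world [ 0.031 -0.018  0.999]
```

View pics/w22c.png

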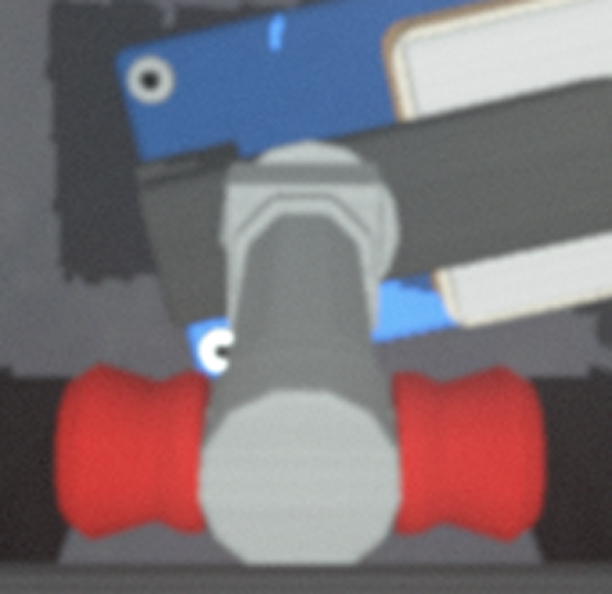

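View pics/s22c.png

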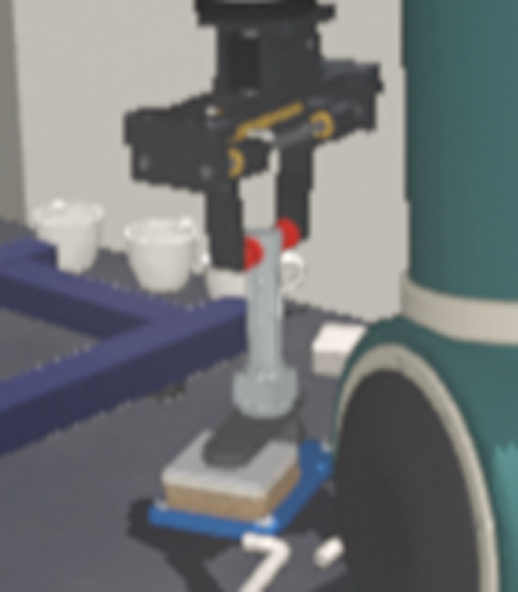

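The hand and spanner are both upright and the socket still home. Regrip firmly and begin turning (rz positive = clockwise from above).

```bash

python3 -m handwheel '[{"rx":-0.4,"ry":0,"rz":0,"x":0,"y":-0.002,"z":0,"claw":0.05},{"rx":0,"ry":0,"rz":0,"x":0,"y":0,"z":0,"claw":0.05}]' 5
python3 -m handwheel '[{"rx":0,"ry":0,"rz":0,"x":0,"y":0,"z":0,"claw":0.05},{"rx":0,"ry":0,"rz":0,"x":0,"y":0,"z":0,"claw":0.05},{"rx":0,"ry":0,"rz":0,"x":0,"y":0,"z":0,"claw":0.05}]' 60
python3 -m handwheel '[{"rx":0,"ry":0,"rz":4,"x":0,"y":0,"z":0,"claw":0.05},{"rx":0,"ry":0,"rz":4,"x":0,"y":0,"z":0,"claw":0.05},{"rx":0,"ry":0,"rz":4,"x":0,"y":0,"z":0,"claw":0.05}]'
python3 -c "
from workcell import monitor;s=monitor.get_state();print(s['moment'],s['wrist_force'],s['orientation'])"
```

```text
time: 19.47
tcp_pos: [0.5046, -0.2336, 0.3173]
orientation: [3.14, 0.008, 1.685]
wrist_force: [-1.7, 0.3, 2.6]
finger_gap: 0.655
time: 19.72
tcp_pos: [0.5043, -0.2336, 0.3173]
orientation: [3.139, 0.008, 1.684]
wrist_force: [-1.3, 0.8, 1.6]
finger_gap: 0.65
time: 19.97
tcp_pos: [0.5041, -0.2333, 0.3174]
orientation: [3.137, 0.007, 1.468]
wrist_force: [-1.0, -0.1, 1.4]
finger_gap: 0.644
[0.05374511 0.30052732 0.27528216] [-1.01735937 -0.07808109  1.40249168] [3.13664434 0.00664185 1.46765204]
```

The moment about z is 0.275 N m, so the nut is turning. Continue.

```bash

python3 -m handwheel '[{"rx":0,"ry":0,"rz":4,"x":0,"y":0,"z":0.0003,"claw":0.05},{"rx":0,"ry":0,"rz":4,"x":0,"y":0,"z":0.0003,"claw":0.05},{"rx":0,"ry":0,"rz":4,"x":0,"y":0,"z":0.0003,"claw":0.05},{"rx":0,"ry":0,"rz":4,"x":0,"y":0,"z":0.0003,"claw":0.05}]'
python3 -m handwheel '[{"rx":0,"ry":0,"rz":4,"x":0,"y":0,"z":0.0003,"claw":0.05},{"rx":0,"ry":0,"rz":4,"x":0,"y":0,"z":0.0003,"claw":0.05}]'
python3 -c "
from workcell import monitor;s=monitor.get_state();print(s['moment'],s['wrist_force'],s['orientation'])"
python3 -m handwheel '[{"rx":0,"ry":0,"rz":3,"x":0,"y":0,"z":0.0003,"claw":0.05},{"rx":0,"ry":0,"rz":3,"x":0,"y":0,"z":0.0003,"claw":0.05}]'
python3 -c "
from workcell import monitor;s=monitor.get_state();print(s['moment'],s['wrist_force'],s['orientation'])"
```

```text
time: 20.3
tcp_pos: [0.504, -0.2338, 0.3174]
orientation: [3.134, 0.007, 1.178]
wrist_force: [-2.7, 0.8, 3.4]
finger_gap: 0.648
time: 20.47
tcp_pos: [0.5039, -0.2339, 0.3173]
orientation: [3.132, 0.007, 1.033]
wrist_force: [-1.4, 0.9, 3.5]
finger_gap: 0.644
[0.28613737 0.47393234 0.30363609] [-1.43545079  0.94478162  3.48251688] [3.13234012 0.00692973 1.03263624]
time: 20.63
tcp_pos: [0.5037, -0.2341, 0.3174]
orientation: [3.131, 0.007, 0.923]
wrist_force: [-2.1, 1.1, 2.5]
finger_gap: 0.652
[0.2885324  0.58345115 0.31010511] [-2.12575402  1.06278506  2.51263768] [3.13126056 0.0067464  0.92327269]
```

```bash

python3 -m handwheel '[{"rx":0,"ry":0,"rz":2.5,"x":0,"y":0,"z":0.0003,"claw":0.05},{"rx":0,"ry":0,"rz":2.5,"x":0,"y":0,"z":0.0003,"claw":0.05}]'
python3 -c "
from workcell import monitor;s=monitor.get_state();print(s['moment'],s['orientation'])"
python3 -m handwheel '[{"rx":0,"ry":0,"rz":2.5,"x":0,"y":0,"z":0.0003,"claw":0.05}]'
python3 -c "
from workcell import monitor;s=monitor.get_state();print(s['moment'],s['orientation'])"
python3 -m handwheel '[{"rx":0,"ry":0,"rz":2.5,"x":0,"y":0,"z":0.0003,"claw":0.05}]'
python3 -c "
from workcell import monitor;s=monitor.get_state();print(s['moment'],s['orientation'])"
```

```text
time: 20.8
tcp_pos: [0.5035, -0.2342, 0.3173]
orientation: [3.13, 0.007, 0.833]
wrist_force: [-2.3, 1.1, 3.5]
finger_gap: 0.653
[0.27234103 0.51590024 0.30159841] [3.13048573 0.00653284 0.83275744]
time: 20.88
tcp_pos: [0.5035, -0.2342, 0.3174]
orientation: [3.13, 0.006, 0.788]
wrist_force: [-2.5, 1.6, 4.4]
finger_gap: 0.643
[0.28524891 0.49606137 0.31220889] [3.12995372 0.00634592 0.78771927]
time: 20.97
tcp_pos: [0.5034, -0.2342, 0.3174]
orientation: [3.13, 0.006, 0.743]
wrist_force: [-2.3, 1.7, 3.7]
finger_gap: 0.646
[0.27858553 0.57685741 0.59061409] [3.12950084 0.0062584  0.74286898]
```

The moment has jumped to 0.59 N m: the stop is reached near yaw 0.75. One or two more pushes to confirm.

```bash

python3 -m handwheel '[{"rx":0,"ry":0,"rz":2,"x":0,"y":0,"z":0.0003,"claw":0.05}]'
python3 -c "
from workcell import monitor;s=monitor.get_state();print(s['moment'],s['orientation'])"
python3 -m handwheel '[{"rx":0,"ry":0,"rz":2,"x":0,"y":0,"z":0.0003,"claw":0.05}]'
python3 -c "
from workcell import monitor;s=monitor.get_state();print(s['moment'],s['orientation'])"
python3 w.py w23; python3 sc.py s23
```

```text
time: 21.05
tcp_pos: [0.5033, -0.2342, 0.3174]
orientation: [3.129, 0.006, 0.708]
wrist_force: [-1.6, 2.2, 3.1]
finger_gap: 0.65
[0.36945386 0.44104264 0.96495354] [3.12901683 0.00629888 0.70783427]
time: 21.13
tcp_pos: [0.5033, -0.2342, 0.3174]
orientation: [3.128, 0.006, 0.674]
wrist_force: [-0.8, 2.0, 3.4]
finger_gap: 0.647
[0.39761803 0.37328884 0.95437264] [3.12835376 0.00648921 0.67423529]
[ 0.5033 -0.2342  0.3174] [3.128 0.006 0.674] mouth [ 0.497  -0.2322  0.0533] need world [ 0.0045 -0.0036 -0.0013] tool xy [0.0013 0.0056 0.0001] F [-0.8  2.   3.4]
mouth px (np.float64(315.8), np.float64(223.8)) stud tip px (np.float64(316.3), np.float64(269.4)) nut px (np.float64(317.5), np.float64(236.0))
[ 0.50380373 -0.23630702  0.17038537] [ 0.50331553 -0.2341956   0.3173694 ] [3.12828436 0.00634382 0.6720181 ]
gp px 343 184
163 0.010757397061193451 -0.02174174106685123
axis tool [-0.011  0.037 -0.999] world [ 0.011 -0.022  1.   ]
```

View pics/w23c.png

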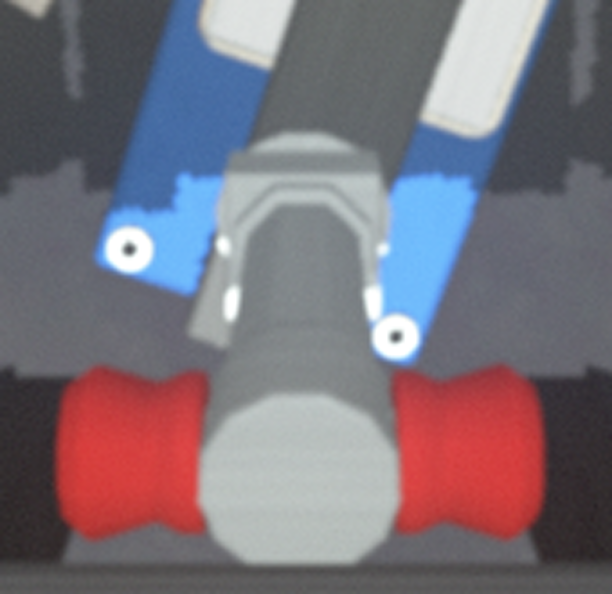

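The socket is seated and the moment saturates at 0.96 N m against the stop. I relax the twist, open, and retreat straight up.

```bash

python3 -m handwheel '[{"rx":0,"ry":0,"rz":-2,"x":0,"y":0,"z":0,"claw":0.05},{"rx":0,"ry":0,"rz":0,"x":0,"y":0,"z":0,"claw":0.05}]' 20
python3 -c "
from workcell import monitor;s=monitor.get_state();print(s['moment'],s['orientation'])"
python3 -m handwheel '[{"rx":0,"ry":0,"rz":0,"x":0,"y":0,"z":0,"claw":0.088},{"rx":0,"ry":0,"rz":0,"x":0,"y":0,"z":0,"claw":0.088},{"rx":0,"ry":0,"rz":0,"x":0,"y":0,"z":0,"claw":0.088},{"rx":0,"ry":0,"rz":0,"x":0,"y":0,"z":0,"claw":0.088},{"rx":0,"ry":0,"rz":0,"x":0,"y":0,"z":0,"claw":0.088},{"rx":0,"ry":0,"rz":0,"x":0,"y":0,"z":0,"claw":0.088}]'
python3 w.py w24
```

```text
time: 21.4
tcp_pos: [0.5035, -0.2343, 0.3174]
orientation: [3.127, 0.006, 0.713]
wrist_force: [-1.7, 1.8, 2.3]
finger_gap: 0.651
[0.18814537 0.37932813 0.41736123] [3.12742388 0.00628215 0.71250302]
time: 21.9
tcp_pos: [0.5042, -0.2351, 0.3167]
orientation: [3.124, 0.005, 0.709]
wrist_force: [-0.4, 0.1, -0.3]
finger_gap: 0.997
[ 0.5042 -0.2351  0.3167] [3.124 0.005 0.709] mouth [ 0.4989 -0.2339  0.0526] need world [ 0.0026 -0.0019 -0.0006] tool xy [0.0007 0.0032 0.0001] F [-0.4  0.1 -0.3]
mouth px (np.float64(315.9), np.float64(223.9)) stud tip px (np.float64(315.6), np.float64(266.0)) nut px (np.float64(316.7), np.float64(232.9))
```

View pics/w24.png

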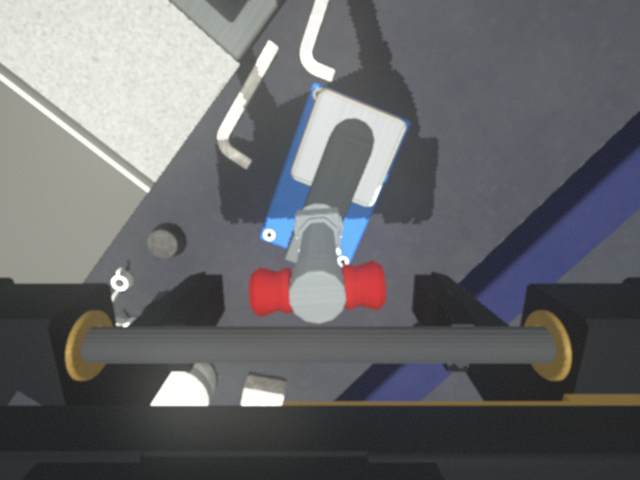

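The fingers are open clear of both crossbar ends (250–385, row 290) and the spanner stands. I'll go straight up.

```bash

python3 -m handwheel '[{"rx":0,"ry":0,"rz":0,"x":0,"y":0,"z":-0.008,"claw":0.088},{"rx":0,"ry":0,"rz":0,"x":0,"y":0,"z":-0.015,"claw":0.088},{"rx":0,"ry":0,"rz":0,"x":0,"y":0,"z":-0.02,"claw":0.088},{"rx":0,"ry":0,"rz":0,"x":0,"y":0,"z":-0.02,"claw":0.088},{"rx":0,"ry":0,"rz":0,"x":0,"y":0,"z":-0.025,"claw":0.088},{"rx":0,"ry":0,"rz":0,"x":0,"y":0,"z":-0.02,"claw":0.088},{"rx":0,"ry":0,"rz":0,"x":0,"y":0,"z":-0.01,"claw":0.088},{"rx":0,"ry":0,"rz":0,"x":0,"y":0,"z":0,"claw":0.088},{"rx":0,"ry":0,"rz":0,"x":0,"y":0,"z":0,"claw":0.088},{"rx":0,"ry":0,"rz":0,"x":0,"y":0,"z":0,"claw":0.088},{"rx":0,"ry":0,"rz":0,"x":0,"y":0,"z":0,"claw":0.088}]'
python3 - <<'E'
from h import *
p,d,P,s,C,i=grab("wrist","w25")
o,x=redbar(p,P);print(o);x=x[abs(x[:,2]-.157)<.03]
print(cv2.minAreaRect((x[:,:2]*1000).astype(np.float32)),np.percentile(x[:,2],95))
a,b=np.array(o[0][1]),np.array(o[1][1]);print('bar dir deg',np.degrees(np.arctan2(*(a-b)[1::-1])), s['tcp_pos'],s['qvel'].round(4))
p,d,P,s,C,i=grab("scene","s25")
cv2.imwrite("pics/s25d.png",cv2.resize(p[130:290,280:420],None,fx=4,fy=3.7,interpolation=cv2.INTER_CUBIC)[:,:,::-1])
E
```

```text
time: 22.87
tcp_pos: [0.5022, -0.2327, 0.4405]
orientation: [3.127, 0.006, 0.708]
wrist_force: [-1.3, -0.6, 0.0]
finger_gap: 0.999
[([333, 213, 23, 26, 497], [0.5177, -0.2217, 0.1563]), ([282, 217, 23, 26, 490], [0.4881, -0.2507, 0.1566])]
((501.96588134765625, -235.21231079101562), (57.274784088134766, 19.422744750976562), 44.84246063232422) 0.16606693068156408
bar dir deg 44.41337429248935 [ 0.50222447 -0.2326542   0.44049496] [ 0.0006  0.0074  0.0176 -0.0017 -0.0045  0.0005]
```

View pics/s25d.png

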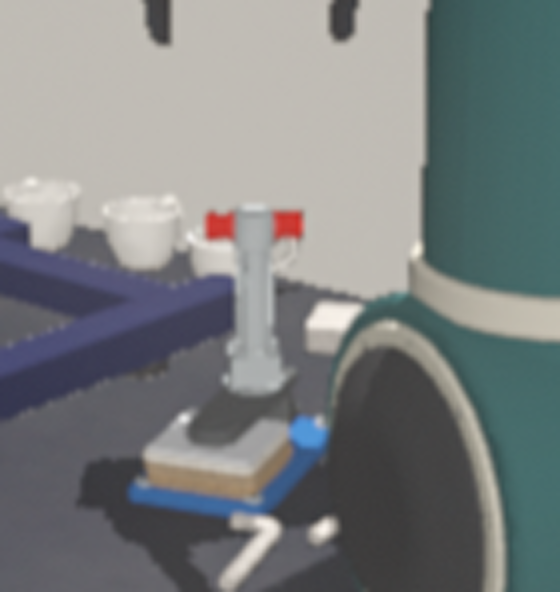

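View pics/w25.png

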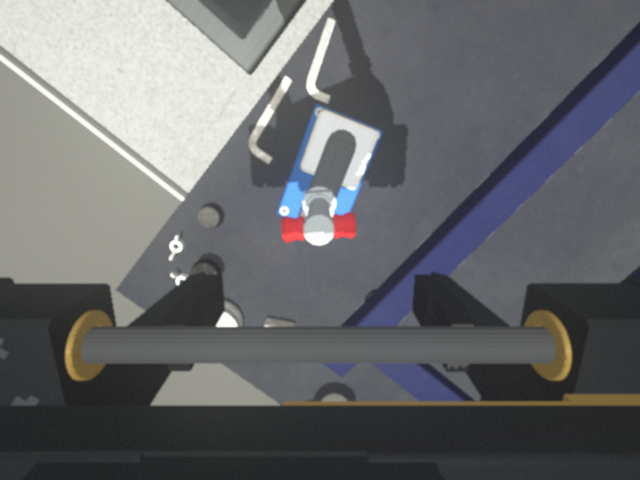

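Crossbar centre measures (0.502, −0.235), with its top at 0.166 m. That means the spanner is fully home and standing plumb, with the hand clear above.

```bash
python3 -c "
from workcell import ticket,monitor;print(ticket.hand_in());print(monitor.get_state()['time'])"
```

```text
the job is handed in; nothing more can be done
None
the job is handed in; nothing more can be done
```

The nut is tightened to its stop, and the spanner is left standing on it with the hand clear above. I handed in after about 23 s of the 67 s allowed. No verdict is reported, so everything below is my own measurement.

- **Lift and swing:** I lifted the spanner level at 60 N and eased the grip in steps down to 5 N. The shaft stopped about 0.26 rad short of plumb. That is inside the 0.3 rad limit but close to it, and the hand gripped at 60 N again there.
- **Correction:** I then eased it a second time with the hand tilted, and brought the shaft to within a few hundredths of a rad of plumb. The camera estimates of this tilt differed by about 0.03 rad.
- **Seating:** The spanner went over the stud with almost no side force. It stopped at the height expected for home, and a further downward push met 48 N.
- **Tightening:** The nut turned at about 0.3 N m. Resistance then rose to 0.96 N m where the hand began to twist in the grip, so I took that as the stop.
- **Last checks:** The crossbar centre was at (0.502, −0.235), within 1 mm of the stud axis at (0.5015, −0.236). Its top was at 0.166 m, against about 0.168 m when fully home, and the shaft looked plumb. The crossbar angle fits the nut at its stop once play is allowed for, though the angle reading is only good to a couple of degrees.
- **Bystanders:** The hand never went near the other things on the bench, and they looked undisturbed in the pictures. I did not measure their positions again.
- **Calibration:** The top and wrist cameras disagreed by about 2.5 mm on the stud's position. I used the wrist camera.

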